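Tip the offcuts into the scrap box and shut it

TASK

Pick up the little open-fronted tray that holds the two steel bar offcuts, hold its open mouth over the open steel box and tip it mouth-down by about 40 degrees until both offcuts have rolled into the box. Then level the tray and stand it back on the bench where it was, and lower the box's hinged lid gently until it is fully closed, without slamming it. Leave everything else on the bench undisturbed.

Things in the scene. Friction and masses are not known exactly. Their poses are not given: they have to be found in the camera images.
- tray: Small loose aluminium tray (about 0.2 kg), 110 long (its x) x 49 wide (its y) x 34 mm high, with the two offcuts in it. Origin: centre of its underside; z up; +x to its open mouth. 3 mm walls at the back and along both sides, to be gripped across the 49 mm near the middle. Flat 3 mm floor whose last 30 mm ramp up 9 mm (17 degrees): that keeps the offcuts in while it is carried level without jerks.
- tray_mouth (a point): Top of the ramp's lip at the middle of the open mouth of that tray: 55 mm ahead of the tray's origin along its x and 12 mm above its underside.
- stub_a: Round steel bar offcut, 20 mm diameter, 40 mm long, about 100 g, lying across the tray (free to roll along it). Origin at its centre, y along the bar.
- stub_b: The second, identical offcut, lying in the same tray nearer to its mouth. Origin at its centre, y along the bar.
- box: Grey steel scrap box fixed to the bench, 170 (its x) x 200 (its y) x 75 mm high, walls and floor 4 mm. Origin: centre of its underside; z up; the hinge runs along its far (+x) upper rim, its front is at -x.
- lid (a joint): Angle of the box's lid in rad: 0 fully closed, 1.57 upright, up to 1.9 leaning back (away from the front). The lid is a grey plate 170 x 200 x 5 mm, 0.35 kg; its friction hinge holds it wherever it is left and takes 1 to 5 N at the free edge to move.
- lid_hinge (a point): Middle of the lid's hinge line, 85 mm behind the box's centre and 75.5 mm above the box's underside. The frame turns with the lid: its y lies along the hinge, its -x runs along the lid to the free edge 170 mm away, its z points out of the lid's outer (upper) face, which is 5 mm from the hinge line.
- lid_tab (a point): Centre, on the outer face, of the finger tab (18 x 50 x 5 mm) that sticks out at the middle of the lid's free edge, 179 mm from the hinge line.
- tray_empty: A second tray of the same shape and size, empty; not to be used. Origin and axes as for the other tray.
- discs: Two grinding discs stacked flat, 114 mm diameter, 24 mm high; leave alone. Origin: centre of the underside.
- cup_brush: Wire cup brush, 68 mm diameter, 55 mm high, hexagon nut on top; leave alone. Origin: centre of the underside.
- grinder: Angle grinder lying on the bench, about 340 mm long (its x), 114 mm disc at +x, side handle to +y, 70 mm high; leave alone. Origin: middle of the underside.
- hammer: Hammer with a wooden handle lying on the bench along its x, 260 mm long, handle to its -x; leave alone. Origin: middle of the underside.
- wrench: Steel wrench lying on the bench along its x, 180 mm long, handle to its -x; leave alone. Origin: middle of the underside.
- spray: Yellow spray can, 66 mm diameter, 190 mm high; leave alone. Origin: centre of the underside.
- glasses: Amber safety glasses, lenses towards its -x, 130 mm wide, 42 mm high; leave alone. Origin: at the bench under the bridge.
Things that resemble listed ones, but are neither listed nor needed, are in the scene too. Leave any yellow look-alike of the tray alone.

How it is judged:
By the outcome, as a careful person would: the job done as asked, in the order asked, and still so for the second after the job is handed in, with the robot touching nothing.
It also fails if it takes over 72 s, if anything falls off the work surface, if the arm or the gripper's body presses on something with over 40 N, if the wrist force passes 120 N, or if a joint passes its speed limit or range.

ROBOT

A 6-joint arm with a two-finger parallel gripper is mounted at the origin on the work surface. World frame = base frame: x ahead of the robot, y to its left, z up, the work surface at z = 0. Lengths are in mm, angles in rad, forces in N, time in s.
With the tool pointing down it reaches from about 325 to 875 mm from the base axis. Payload 4.4 kg.
Tool frame: the origin (TCP) lies between the finger pads; the fingertips stand 14 mm ahead of it and the grasp point (between the pads) lies 5 mm behind it (arm.nose_length is the x of the fingertips in the tool frame, in mm); x points along the fingers, y is the direction in which the jaws open and shut, and the axes are right-handed (so a half turn about x gives the same grasp; the last joint's range is limited). The gripper opens to 85 mm and grips with 20 to 120 N. Pads are 22 mm wide; open, the fingers measure 114 mm over their backs; the gripper's body (76 mm by 85 mm) begins 54 mm behind the grasp point. The pads swing forward as they close: fully open they stand 13 mm farther back than shut.
Start: joints at [-1.476, 0.207, 1.542, -0, 1.393, -0.15], TCP at [139.345, -557.862, 208.982] pointing down, gripper open.
Joint ranges: [-2.73, 2.73], [-0.86, 2.22], [0.23, 2.46], [-1.11, 4.25], [0.08, 2.63], [-2.82, 2.82]. Speed limits (rad/s): [2.79, 2.79, 3.14, 3.14, 3.14, 3.14].

INTERFACE

Orientations are given as a unit quaternion [x, y, z, w].
In Python, from cell import arm gives the robot as it stands.
- The arm moves only by the tool apply_moves, never from a script. Its argument "plan" is a list of rows, each an object with "translation": the shift along the world's x, y, z in mm, a list of three; "spin": the turn about the world's z in degrees. In form: [{"translation": [x, y, z], "spin": spin}, ...]. A call has 1 to 12 rows; each row is the pose to reach, as a shift and turn from the pose measured when the call began; what a row does not reach only later rows make up. A row lasts 1/10 s, in which the tool goes at most 50 mm and 8.59 degrees, less where a joint would pass 70% of its speed; a pose out of reach is approached as far as the arm can. A call with a gripper value outside its range is refused whole. "gripper" is the closure, from -1 (fully open) to 1 (shut), so that 0 is half open, set as the call begins (left out, the last holds). The fingers move at their own pace and stop on an object; "grip_force" is the grip in N (left out, the last holds). Time passes only in rows, so rows that repeat a pose let the fingers close. It gives the time, the measured TCP pose, the force and the opening at its end, in the units of the state.
- arm.observe(): the state, without advancing time (a new reading comes with each control period).
- arm.get_image(name): name is "side" or "top" or "wrist"; returns the picture (420x560x3 uint8, red, green, blue); there is no depth.
- arm.camera_info(name): a dict with "fx", "fy", "cx", "cy" (pixels), "eye" and "attitude" of the camera in the world; the wrist camera has in their place "T_tool_cam" (4x4, takes a point from camera to tool coordinates, whose origin is the TCP and whose axes are the tool frame's). Camera axes: x right, y up, looking along -z (the intrinsics and any distortion apply to the point x, -y, -z); pixel columns grow to the right and rows downward; lengths in mm; the calibration is good to about 2 mm. A picture is of the moment at which its call begins: read the wrist's pose just before it. camera_info takes no time and is no camera call.
- arm.hand_in(): hands the job in, once; it reports no verdict.
The state is a dict: "time": time; "joint_pos": joint angles; "dq": joint speeds; "tau": joint torques, N m; "tool_pos": TCP position; "tcp_rot": TCP orientation; "contact_force": force on the tool from outside, world axes, zero at the start; "wrist_torque": the same for the moment, N m; "finger_gap": finger opening in mm.
Only numpy, scipy, OpenCV 4.12 (cv2) and the standard library are available. Lean on these libraries where they do the work, as an engineer would, in place of code of your own. Each camera call takes 0.05 s, during which the arm holds its last target.

## Working session

There is one attempt and no reset: what is moved stays moved. The work goes in short steps, Python scripts to look and compute and a tool call to move; the robot and the scene stay as the last step left them, time stands still between calls to the robot, and variables do not carry over. Pictures are saved under pics/ and viewed, and the job is handed in when it is done.

Besides the shell and the picture viewer there is one more tool, called as name(argument=value, ...) on one line, values as JSON. apply_moves: Moves the arm, as the interface text tells. Its arguments: {"type":"object","properties":{"plan":{"type":"array"},"gripper":{"type":"number"},"grip_force":{"type":"number"}},"required":["plan"]}

```bash
ls; mkdir -p pics
python3 - <<'E'
from cell import arm
import cv2
print(arm.observe())
for n in ["side","top","wrist"]:
    print(n,arm.camera_info(n)); cv2.imwrite(f"pics/{n}0.png",arm.get_image(n)[:,:,::-1])
E
```

```text
pics
{'time': 0.0, 'joint_pos': array([-1.47650604e+00,  2.07464959e-01,  1.54296983e+00,  2.26337883e-06,
        1.39350854e+00, -1.50447415e-01]), 'dq': array([-0.00127615,  0.0017397 ,  0.00027234,  0.00049323, -0.00121605,
       -0.00113901]), 'tau': array([ 7.36707898e-04, -3.83038330e+01, -2.91594994e+01, -1.82447129e-04,
        1.05617681e-02,  6.63740295e-06]), 'tool_pos': array([ 139.26461812, -557.0355371 ,  207.79277743]), 'tcp_rot': array([ 0.70184288,  0.0871426 , -0.70179464,  0.08548112]), 'contact_force': array([ 0.42987192,  0.22204311, -0.06485591]), 'wrist_torque': array([-0.04161443, -0.001231  ,  0.03749874]), 'finger_gap': 85.35325237332388}
side {'fx': 424.8283735633266, 'fy': 424.8283735633266, 'cx': 280.19808882717587, 'cy': 212.3639249176707, 'eye': array([ 56.97017941, 724.49930579, 917.37310483]), 'attitude': array([-0.10858933,  0.36739223,  0.88982173, -0.24788829])}
top {'fx': 400.35669255012624, 'fy': 400.35669255012624, 'cx': 283.6102508053881, 'cy': 213.43040176312522, 'eye': array([ 431.34585341,    5.69910705, 1113.32763284]), 'attitude': array([-0.02304158,  0.03589545,  0.70862964, -0.70429016])}
wrist {'fx': 293.5220106557505, 'fy': 293.5220106557505, 'cx': 276.4087781702853, 'cy': 210.69338936646838, 'T_tool_cam': array([[ 6.57511252e-04,  2.86650808e-01, -9.58034906e-01,
        -1.65548130e+02],
       [ 9.99999783e-01, -2.29807118e-04,  6.17552356e-04,
        -9.71965367e-01],
       [-4.31413589e-05, -9.58035104e-01, -2.86650897e-01,
        -7.30070221e+01],
       [ 0.00000000e+00,  0.00000000e+00,  0.00000000e+00,
         1.00000000e+00]])}
```

View pics/top0.png

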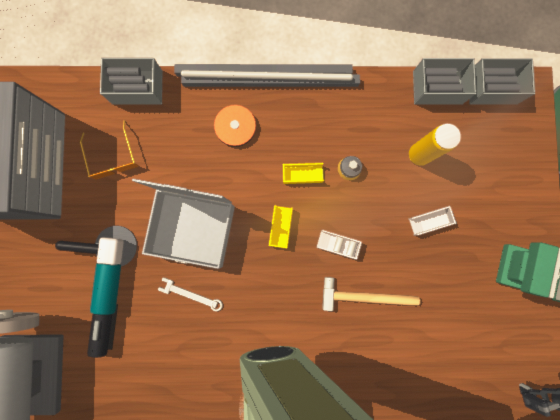

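View pics/side0.png

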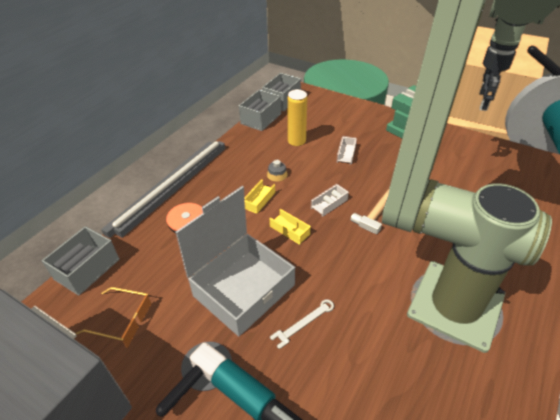

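View pics/wrist0.png

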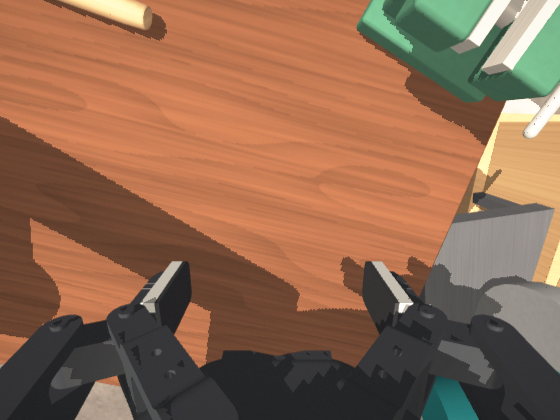

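Run:
```python
import cv2,numpy as np
t=cv2.imread("pics/top0.png");s=cv2.imread("pics/side0.png")
cv2.imwrite("pics/c1.png",cv2.resize(t[195:275,300:470],None,fx=4.7,fy=4.7,interpolation=cv2.INTER_CUBIC))
cv2.imwrite("pics/c2.png",cv2.resize(t[170:280,125:255],None,fx=5.4,fy=5.4,interpolation=cv2.INTER_CUBIC))
cv2.imwrite("pics/c3.png",cv2.resize(s[130:260,230:370],None,fx=4.5,fy=4.5,interpolation=cv2.INTER_CUBIC))
cv2.imwrite("pics/c4.png",cv2.resize(s[180:330,170:305],None,fx=4,fy=4,interpolation=cv2.INTER_CUBIC))
```

```text
(no output)
```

View pics/c1.png

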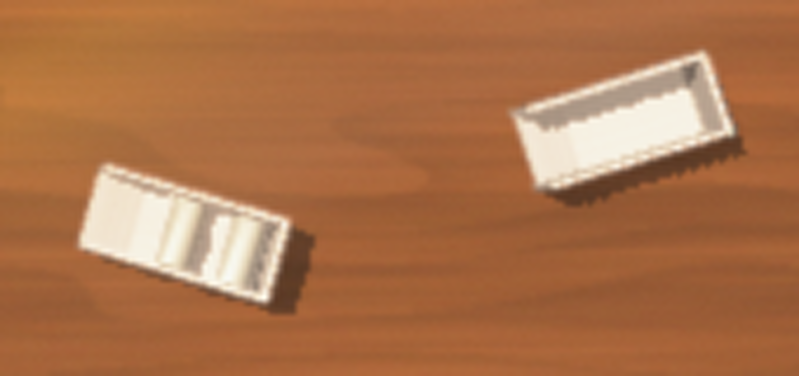

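View pics/c2.png

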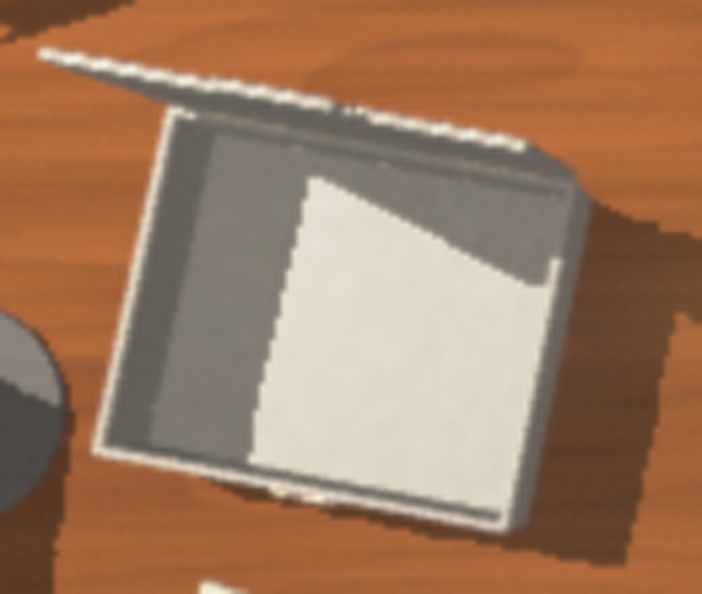

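View pics/c3.png

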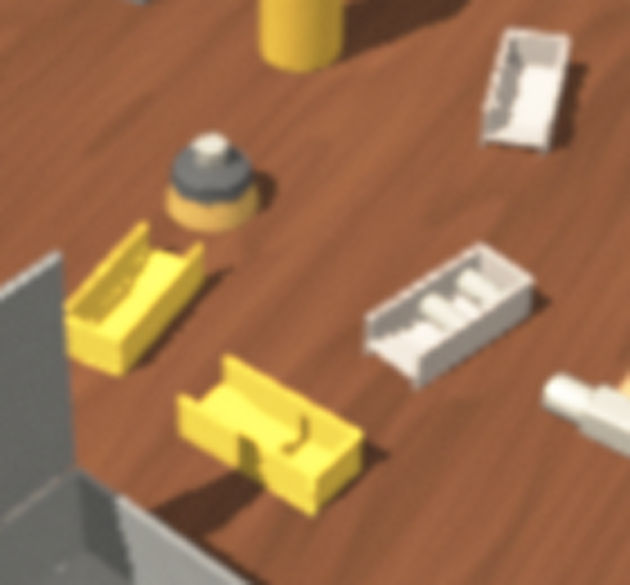

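View pics/c4.png

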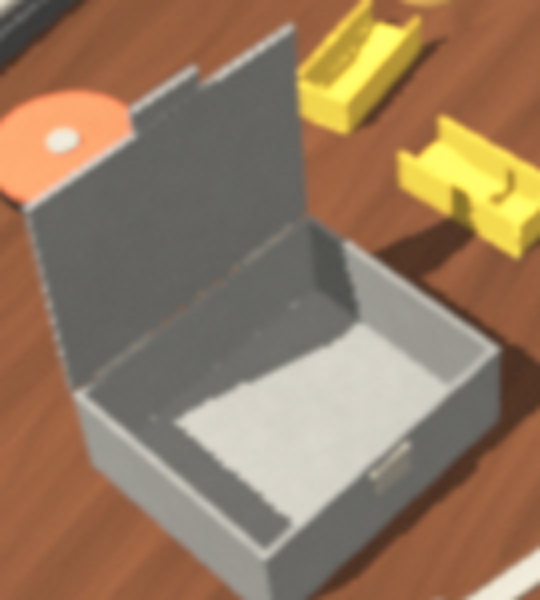

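```bash
cat > h.py <<'E'
import numpy as np,cv2
from scipy.spatial.transform import Rotation as R
from cell import arm
def cam(n):
    c=arm.camera_info(n)
    if 'eye' in c: return c,np.array(c['eye']),R.from_quat(c['attitude']).as_matrix()
    o=arm.observe();Rt=R.from_quat(o['tcp_rot']).as_matrix();T=np.array(c['T_tool_cam'])
    return c,Rt@T[:3,3]+o['tool_pos'],Rt@T[:3,:3]
def proj(n,P,C=None):
    c,e,A=C or cam(n);p=(np.atleast_2d(P)-e)@A
    return np.c_[c['fx']*p[:,0]/-p[:,2]+c['cx'],c['fy']*-p[:,1]/-p[:,2]+c['cy']]
def ray(n,uv,z,C=None):
    c,e,A=C or cam(n);uv=np.atleast_2d(uv).astype(float)
    d=np.c_[(uv[:,0]-c['cx'])/c['fx'],-(uv[:,1]-c['cy'])/c['fy'],-np.ones(len(uv))]@A.T
    return e+d*((z-e[2])/d[:,2])[:,None]
E
python3 - <<'E'
from h import *
np.set_printoptions(precision=1,suppress=True)
f=lambda p,o,k:(np.array(p)+0.5)/k+np.array(o)-0.5
tt=ray('top',f([(103,165),(80,247),(267,303),(290,218)],(300,195),4.7),34);print('tray top',tt,tt.mean(0))
ts=ray('side',f([(367,318),(418,362),(532,277),(482,246)],(230,130),4.5),34);print('tray side',ts,ts.mean(0))
b=ray('top',f([(172,110),(580,185),(510,528),(95,452)],(125,170),5.4),75);print('box top',b,b.mean(0))
b=ray('side',f([(80,392),(310,220),(500,350),(267,555)],(170,180),4),75);print('box side',b,b.mean(0))
yt=ray('top',[(270,246),(291,247),(293,207),(273,206)],34);print('yellow',yt)
# lid: tip corner points in side
E
```

```text
tray top [[ 476.8 -116.4   34. ]
 [ 429.9 -102.5   34. ]
 [ 397.3 -209.2   34. ]
 [ 445.7 -223.5   34. ]] [ 437.4 -162.9   34. ]
tray side [[ 472.8 -117.9   34. ]
 [ 424.   -97.9   34. ]
 [ 395.1 -211.8   34. ]
 [ 438.7 -223.4   34. ]] [ 432.6 -162.7   34. ]
box top [[581.1 316.9  75. ]
 [543.8 120.7  75. ]
 [380.  153.2  75. ]
 [417.4 350.1  75. ]] [480.6 235.2  75. ]
box side [[577.1 314.4  75. ]
 [536.6 126.1  75. ]
 [373.4 155.1  75. ]
 [413.5 347.4  75. ]] [475.2 235.8  75. ]
yellow [[433.9  22.9  34. ]
 [430.8 -33.5  34. ]
 [538.8 -39.8  34. ]
 [541.8  14.4  34. ]]
```

Run:
```python
from h import *
o=arm.observe();M=R.from_quat(o['tcp_rot']).as_matrix();print(M.round(3), o['tool_pos'])
for k in (1,2): print('tool y/z heading',np.degrees(np.arctan2(M[1,k],M[0,k])))
```

```text
[[-0.     0.242 -0.97 ]
 [ 0.002 -0.97  -0.242]
 [-1.    -0.002 -0.   ]] [ 139.28691906 -557.22117135  208.05436747]
tool y/z heading -75.97131804550489
tool y/z heading -165.9713468579037
```

apply_moves(plan=[{"translation":[15,20,0],"spin":4},{"translation":[45,60,0],"spin":10},{"translation":[75,100,0],"spin":17},{"translation":[105,138,-5],"spin":23},{"translation":[135,177,-10],"spin":29},{"translation":[165,216,-20],"spin":35},{"translation":[195,255,-30],"spin":41},{"translation":[225,294,-40],"spin":47},{"translation":[250,330,-48],"spin":52},{"translation":[275,360,-50],"spin":56},{"translation":[290,380,-50],"spin":59},{"translation":[293,384,-50],"spin":59.4}], gripper=-0.7, grip_force=60)

```text
time: 1.35
tool_pos: [433.1, -170.8, 157.7]
tcp_rot: [-0.566, -0.425, 0.566, -0.423]
contact_force: [0.0, 0.4, 0.6]
finger_gap: 72.7
```

apply_moves(plan=[{"translation":[0,0,0],"spin":0},{"translation":[0,0,0],"spin":0}])

```text
time: 1.55
tool_pos: [432.6, -171.3, 157.5]
tcp_rot: [-0.566, -0.425, 0.566, -0.423]
contact_force: [-0.5, 0.4, 0.2]
finger_gap: 72.8
```

Run:
```python
from h import *
o=arm.observe();M=R.from_quat(o['tcp_rot']).as_matrix();print(o['tool_pos'],np.degrees(np.arctan2(M[1,1],M[0,1])),o['finger_gap'],o['contact_force'],o['joint_pos'])
import pickle;pickle.dump(cam('wrist'),open('w1.pkl','wb'))
cv2.imwrite('pics/w1.png',cv2.resize(arm.get_image('wrist')[:,:,::-1],(784,588),interpolation=cv2.INTER_CUBIC))
```

```text
[ 432.64258896 -171.2936833   157.48444536] -16.36298721712177 72.82902439555083 [-0.50206702  0.44080062  0.19111197] [-5.63240875e-01  2.44476523e-02  1.85581053e+00 -1.03146081e-04
  1.26447357e+00 -2.77620448e-01]
```

View pics/w1.png

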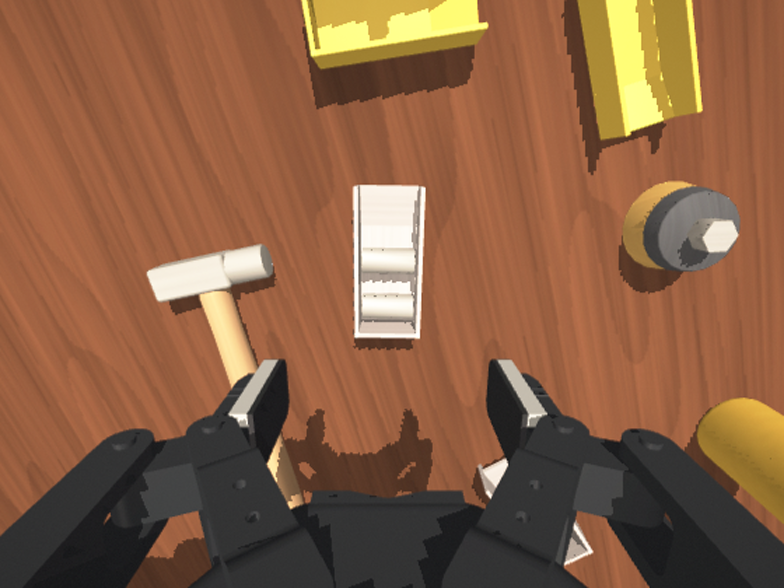

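Run:
```python
from h import *
import pickle
np.set_printoptions(precision=1,suppress=True)
C=pickle.load(open('w1.pkl','rb'))
p=ray('w',(np.array([(353,186),(425,186),(421,338),(354,338)])+.5)/1.4-.5,34,C);print(p,p.mean(0))
d=p[:2].mean(0)-p[2:].mean(0);print(d,np.degrees(np.arctan2(d[1],d[0])))
s=ray('w',(np.array([(388,260),(387,306)])+.5)/1.4-.5,21,C);print(s)
```

```text
[[ 427.8 -102.    34. ]
 [ 474.8 -115.8   34. ]
 [ 443.3 -222.6   34. ]
 [ 394.6 -208.4   34. ]] [ 435.1 -162.2   34. ]
[ 32.3 106.6   0. ] 73.12743224701728
[[ 435.5 -160.5   21. ]
 [ 424.6 -195.    21. ]]
```

apply_moves(plan=[{"translation":[0,-0.6,-20],"spin":-0.4},{"translation":[0,-0.6,-50],"spin":-0.4},{"translation":[0,-0.6,-80],"spin":-0.4},{"translation":[0,-0.6,-105],"spin":-0.4},{"translation":[0,-0.6,-122],"spin":-0.4},{"translation":[0,-0.6,-132],"spin":-0.4},{"translation":[0,-0.6,-138],"spin":-0.4},{"translation":[0,-0.6,-138],"spin":-0.4},{"translation":[0,-0.6,-138],"spin":-0.4}])

```text
time: 2.5
tool_pos: [433.2, -172.9, 20.3]
tcp_rot: [-0.568, -0.422, 0.568, -0.421]
contact_force: [-0.8, 1.0, -0.6]
finger_gap: 72.6
```

apply_moves(plan=[{"translation":[0,0,0],"spin":0},{"translation":[0,0,0],"spin":0},{"translation":[0,0,0],"spin":0},{"translation":[0,0,0],"spin":0},{"translation":[0,0,0],"spin":0},{"translation":[0,0,0],"spin":0}], gripper=1, grip_force=60)

```text
time: 3.1
tool_pos: [433.2, -172.9, 20.3]
tcp_rot: [-0.568, -0.422, 0.568, -0.421]
contact_force: [0.8, -0.2, 0.3]
finger_gap: -0.1
```

```bash
cat > look.py <<'E'
import sys
from h import *
n,name=sys.argv[1:3]
im=arm.get_image(n)[:,:,::-1]
if len(sys.argv)>3:
    a,b,c,d=map(int,sys.argv[3:7]);im=im[b:d,a:c]
k=min(784/im.shape[1],588/im.shape[0]);print('scale',k)
cv2.imwrite(f'pics/{name}.png',cv2.resize(im,None,fx=k,fy=k,interpolation=cv2.INTER_CUBIC))
E
python3 look.py wrist w2; python3 look.py side s2 300 130 420 240
```

```text
scale 1.4
scale 5.345454545454546
```

View pics/w2.png

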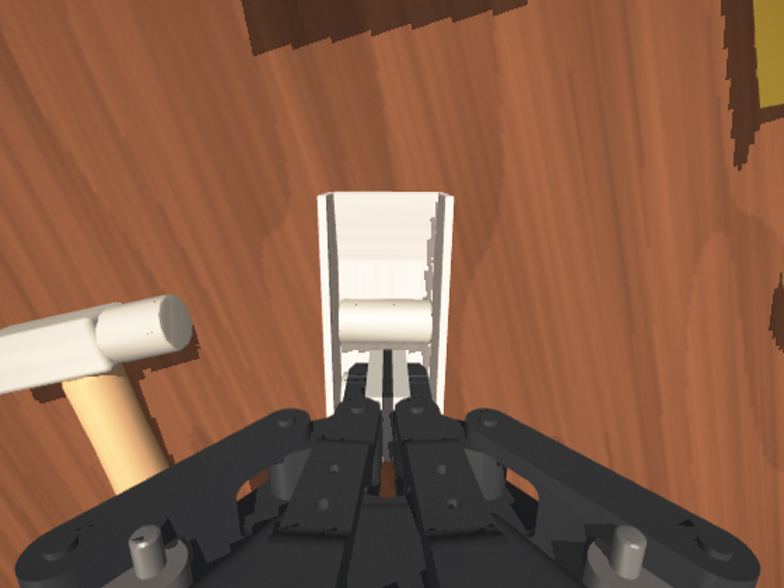

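View pics/s2.png

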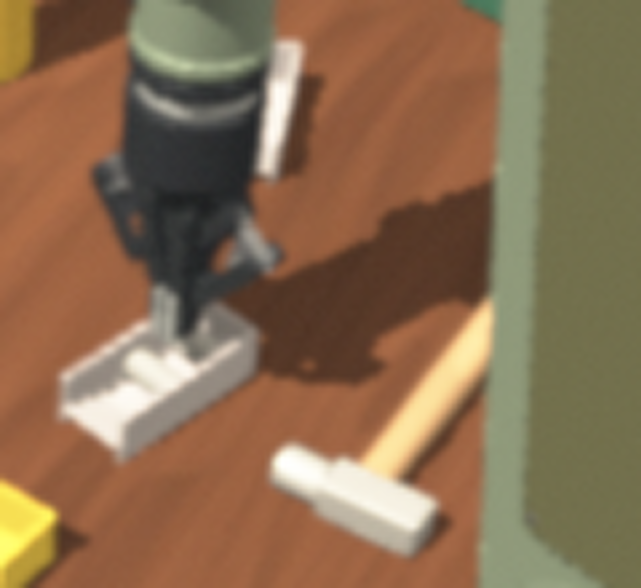

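Run:
```python
from h import *
np.set_printoptions(precision=1,suppress=True)
o=arm.observe();print(o)
P=o['tool_pos']+np.array([[0,0,0],[0,0,-14],[0,0,5],[0,0,20],[0,0,40.]])
print((proj('side',P)-[300,130])*5.345); print(proj('wrist',P)*1.4)
```

```text
{'time': 3.2, 'joint_pos': array([-0.6,  0.2,  2. , -0. ,  1. , -0.3]), 'dq': array([-0., -0.,  0., -0., -0.,  0.]), 'tau': array([  0. , -32.1, -21.7,  -0. ,   0. ,   0. ]), 'tool_pos': array([ 433.2, -172.9,   20.3]), 'tcp_rot': array([-0.6, -0.4,  0.6, -0.4]), 'contact_force': array([-0.3, -0. , -0.5]), 'wrist_torque': array([-0. , -0.1,  0. ]), 'finger_gap': 0.11667584315894557}
[[164.5 360.7]
 [162.7 378.3]
 [165.1 354.4]
 [167.1 335.1]
 [169.7 309. ]]
[[388.4 348.5]
 [388.3 336.2]
 [388.4 353.3]
 [388.5 369.5]
 [388.7 396.2]]
```

apply_moves(plan=[{"translation":[0,0,3],"spin":0},{"translation":[0,0,10],"spin":0},{"translation":[0,0,25],"spin":0},{"translation":[0,0,50],"spin":0},{"translation":[0,0,75],"spin":0},{"translation":[0,0,90],"spin":0},{"translation":[0,0,90],"spin":0}])

```text
time: 3.9
tool_pos: [435.4, -174.3, 113.5]
tcp_rot: [0.568, 0.42, -0.567, 0.423]
contact_force: [0.3, -0.5, -0.3]
finger_gap: -0.2
```

```bash
python3 look.py wrist w3; python3 look.py side s3 300 130 420 240
python3 - <<'E'
from h import *
import pickle;pickle.dump(cam('wrist'),open('w3.pkl','wb'))
E
```

```text
scale 1.4
scale 5.345454545454546
```

View pics/w3.png

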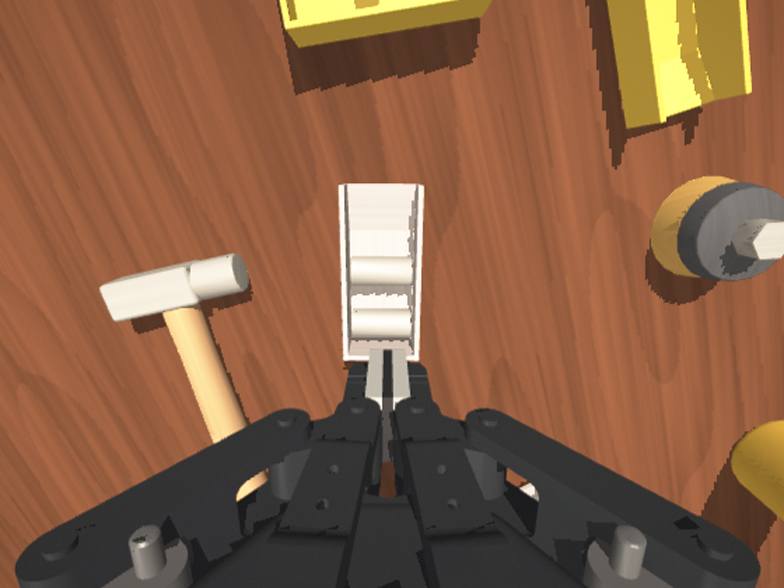

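View pics/s3.png

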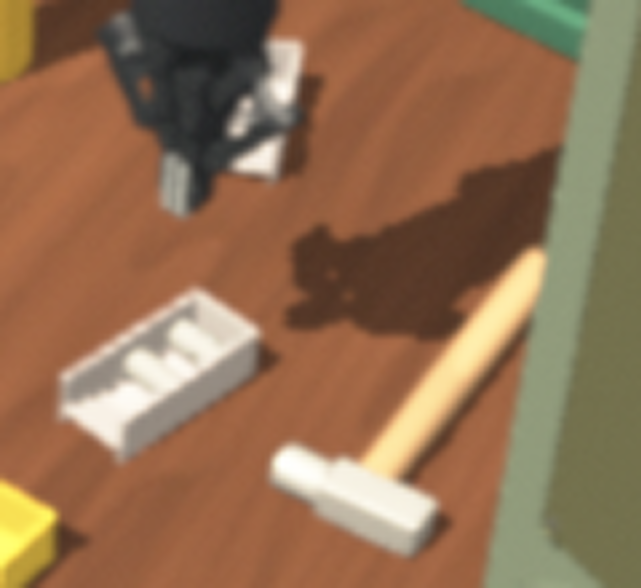

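Run:
```python
from h import *
np.set_printoptions(precision=1,suppress=True)
o=arm.observe();print(o['tool_pos'],o['finger_gap'],arm.nose_length, [a for a in dir(arm) if a[0]!='_'])
M=R.from_quat(o['tcp_rot']).as_matrix()
L=[(14,0,-11),(14,0,11),(14,10,-11),(14,10,11),(0,0,-11),(-5,0,0),(-20,0,-11),(40,0,0)]
P=np.array(L)@M.T+o['tool_pos']
for l,a,b in zip(L,(proj('side',P)-[300,130])*5.345,proj('wrist',P)*1.4): print(l,a,b)
```

```text
[ 433.2 -172.9  110.5] -0.03649921047413659 14.0 ['PlanningError', 'camera_info', 'get_image', 'hand_in', 'nose_length', 'observe']
(14, 0, -11) [160.7 268.8] [388.3 314.1]
(14, 0, 11) [188.  251.4] [388.2 357.6]
(14, 10, -11) [147.6 260.1] [409.9 314.1]
(14, 10, 11) [174.9 242.8] [409.2 357.6]
(0, 0, -11) [162.6 249.3] [388.4 324.9]
(-5, 0, 0) [177.1 233.6] [388.4 353.3]
(-20, 0, -11) [165.2 221. ] [388.6 343.5]
(40, 0, 0) [170.9 295.3] [388.1 317.5]
```

```bash
python3 look.py side s4 310 130 370 175;  python3 look.py wrist w4 210 220 350 325
python3 - <<'E'
from h import *
np.set_printoptions(precision=1,suppress=True)
o=arm.observe();print(o['tool_pos'],o['tcp_rot'])
M=R.from_quat(o['tcp_rot']).as_matrix()
L=[(14,0,-11),(14,0,11),(0,0,-11),(-10,0,-11),(-10,0,11),(-20,0,-11),(-20,0,11),(-30,0,-11),(-30,0,11)]
P=np.array(L)@M.T+o['tool_pos']
for l,a,b in zip(L,(proj('side',P)-[310,130])*13.067,(proj('wrist',P)-[210,220])*5.6): print(l,a,b)
E
```

```text
scale 13.066666666666666
scale 5.6
[ 432.3 -172.3  109.3] [-0.6 -0.4  0.6 -0.4]
(14, 0, -11) [264.6 664.4] [377.2  24.5]
(14, 0, 11) [331.3 621.7] [377.  198.5]
(0, 0, -11) [269.  616.8] [377.6  67.7]
(-10, 0, -11) [272.2 582.3] [378.  102.8]
(-10, 0, 11) [339.7 539.8] [377.8 297. ]
(-20, 0, -11) [275.4 547.5] [378.5 142.1]
(-20, 0, 11) [343.3 505. ] [378.2 346.1]
(-30, 0, -11) [278.6 512.2] [379.  186.5]
(-30, 0, 11) [346.9 469.8] [378.7 401.4]
```

View pics/s4.png

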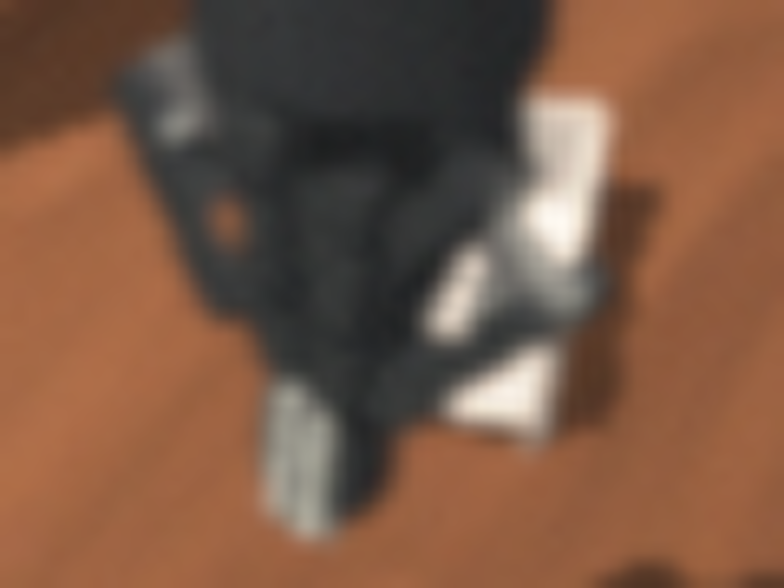

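View pics/w4.png

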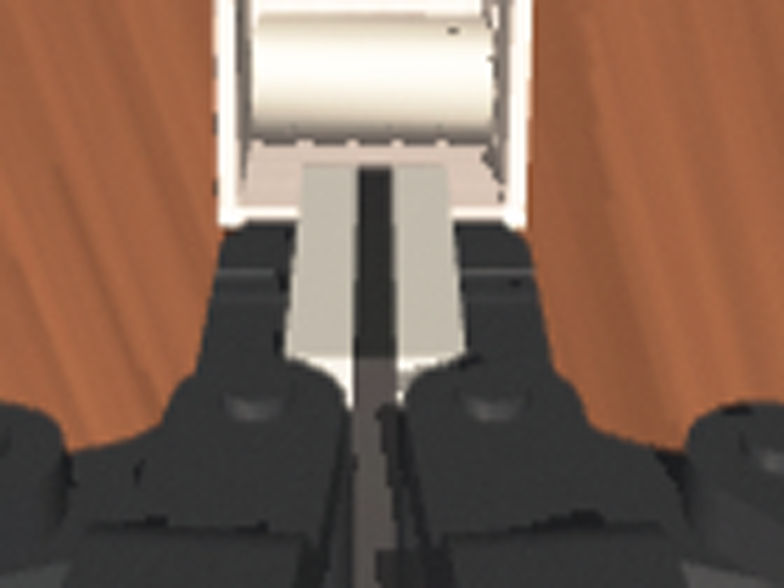

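apply_moves(plan=[{"translation":[0,0,0],"spin":0},{"translation":[0,0,0],"spin":0},{"translation":[0,0,-20],"spin":0},{"translation":[0,0,-50],"spin":0},{"translation":[0,0,-80],"spin":0},{"translation":[0,0,-100],"spin":0},{"translation":[0,0,-109],"spin":0},{"translation":[0,0,-109],"spin":0}], gripper=-0.7)

```text
time: 4.9
tool_pos: [430.9, -171.5, -1.2]
tcp_rot: [-0.567, -0.424, 0.569, -0.419]
contact_force: [0.2, 0.8, 0.0]
finger_gap: 72.3
```

apply_moves(plan=[{"translation":[0,0,-4],"spin":0},{"translation":[0,0,-8],"spin":0},{"translation":[0,0,-12],"spin":0},{"translation":[0,0,-12],"spin":0}])

```text
time: 5.3
tool_pos: [430.9, -171.5, -13.2]
tcp_rot: [-0.567, -0.424, 0.569, -0.419]
contact_force: [-0.4, 0.4, 0.3]
finger_gap: 72.5
```

```bash
python3 look.py wrist w5; python3 look.py side s5 300 130 420 240
python3 - <<'E'
from h import *
o=arm.observe();M=R.from_quat(o['tcp_rot']).as_matrix();print(o['tool_pos'],np.degrees(np.arctan2(M[1,1],M[0,1])),o['finger_gap'],o['contact_force'])
E
```

```text
scale 1.4
scale 5.345454545454546
[ 431.12166895 -171.62649812  -12.99031329] -16.8312173649012 72.63053346617772 [0.33664011 0.00522998 0.73279797]
```

View pics/w5.png

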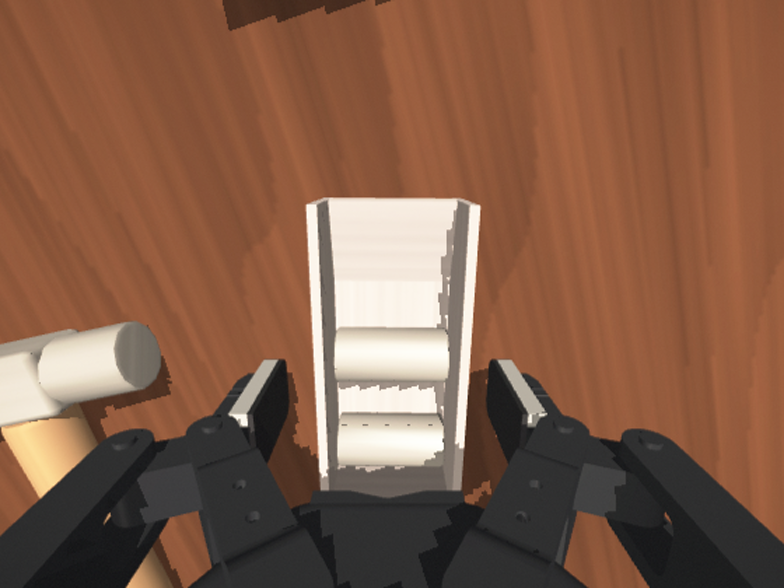

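View pics/s5.png

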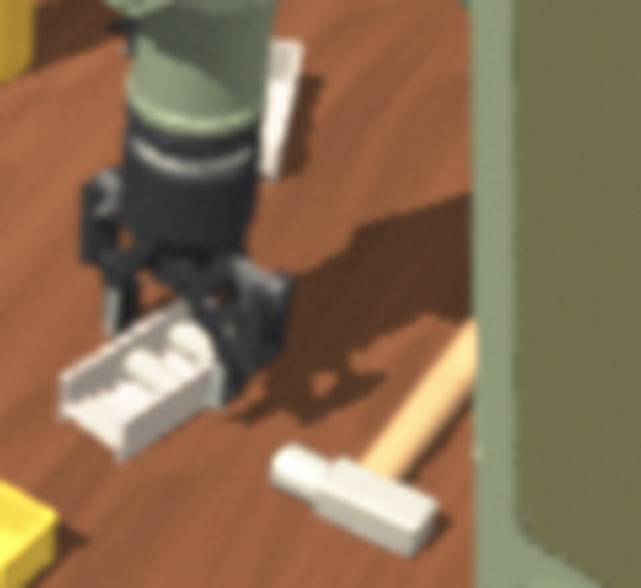

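apply_moves(plan=[{"translation":[0.5,-0.5,-3],"spin":0},{"translation":[1,-0.5,-6],"spin":0},{"translation":[1,-0.5,-9],"spin":0},{"translation":[1,-0.5,-11],"spin":0},{"translation":[1,-0.5,-11],"spin":0}])

```text
time: 5.9
tool_pos: [431.7, -171.9, -24.4]
tcp_rot: [-0.567, -0.424, 0.569, -0.419]
contact_force: [-1.0, 0.2, -1.0]
finger_gap: 72.5
```

```bash
python3 look.py side s6 310 160 370 205
```

```text
scale 13.066666666666666
```

View pics/s6.png

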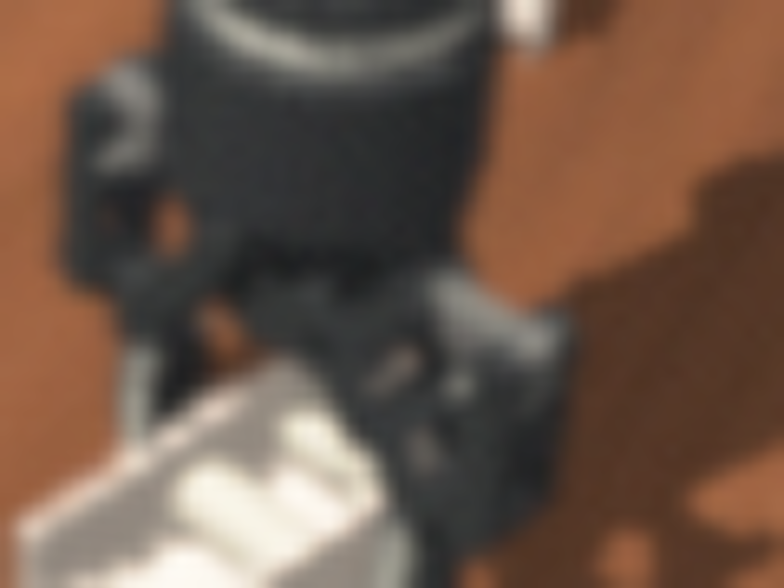

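apply_moves(plan=[{"translation":[0,0,0],"spin":0},{"translation":[0,0,0],"spin":0},{"translation":[0,0,0],"spin":0},{"translation":[0,0,0],"spin":0},{"translation":[0,0,0],"spin":0}], gripper=1, grip_force=50)

```text
time: 6.45
tool_pos: [432.2, -172.2, -24.0]
tcp_rot: [-0.567, -0.424, 0.569, -0.419]
contact_force: [0.5, -0.1, 1.3]
finger_gap: 48.7
```

```bash
python3 look.py wrist w7
```

```text
scale 1.4
```

View pics/w7.png

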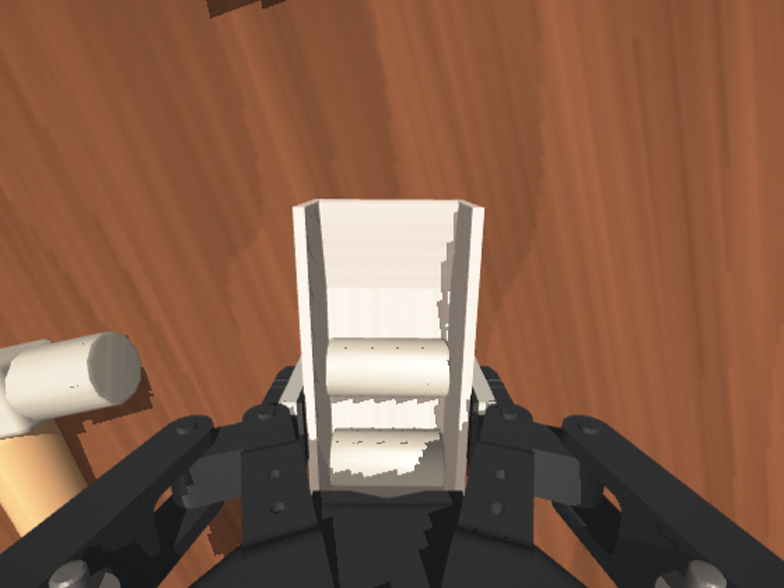

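apply_moves(plan=[{"translation":[0,0,1],"spin":0},{"translation":[0,0,3],"spin":0},{"translation":[0,0,7],"spin":0},{"translation":[0,0,13],"spin":0},{"translation":[0,0,20],"spin":0},{"translation":[0,0,25],"spin":0},{"translation":[0,0,27],"spin":0},{"translation":[0,0,27],"spin":0}])

```text
time: 7.3
tool_pos: [432.7, -172.5, 3.6]
tcp_rot: [-0.567, -0.423, 0.569, -0.42]
contact_force: [-0.2, -0.4, -4.3]
finger_gap: 48.2
```

```bash
python3 look.py wrist w8;python3 look.py side s8 300 130 420 240
```

```text
scale 1.4
scale 5.345454545454546
```

View pics/w8.png

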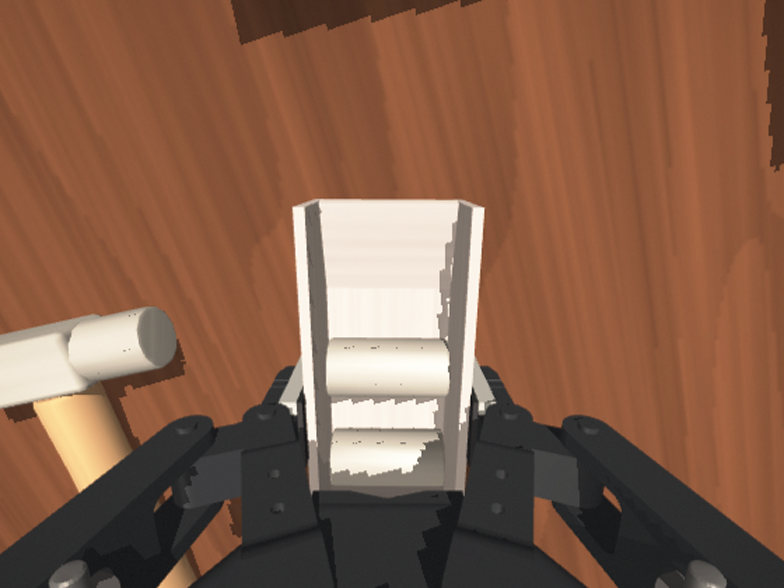

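View pics/s8.png

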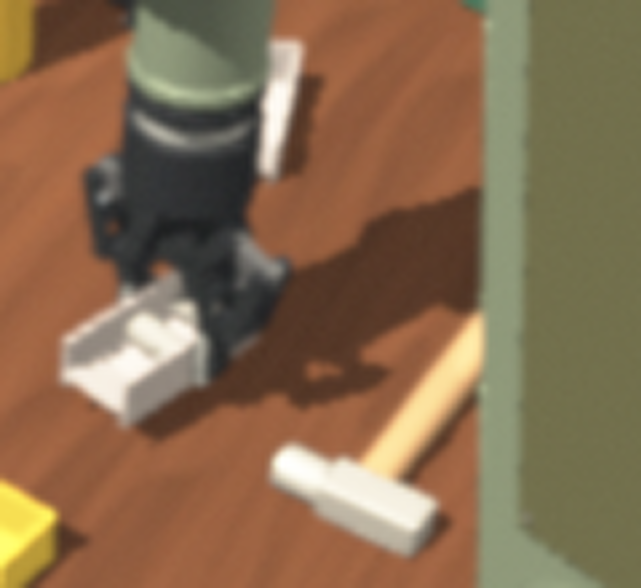

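apply_moves(plan=[{"translation":[0,0,2],"spin":0},{"translation":[0,0,6],"spin":0},{"translation":[0,2,12],"spin":0},{"translation":[0,5,20],"spin":0},{"translation":[0,10,30],"spin":0},{"translation":[0,16,41],"spin":0},{"translation":[1,23,52],"spin":0},{"translation":[2,30,63],"spin":0},{"translation":[3,37,73],"spin":0},{"translation":[3,43,81],"spin":0},{"translation":[3,47,87],"spin":0},{"translation":[3,49,91],"spin":0}])

```text
time: 8.6
tool_pos: [435.2, -122.7, 94.5]
tcp_rot: [-0.567, -0.424, 0.569, -0.419]
contact_force: [0.6, 0.2, -3.4]
finger_gap: 48.3
```

apply_moves(plan=[{"translation":[0,2,0],"spin":0},{"translation":[0,8,0],"spin":0},{"translation":[1,18,0],"spin":0.5},{"translation":[2,32,0],"spin":1},{"translation":[3,50,0],"spin":1.5},{"translation":[5,70,0],"spin":2},{"translation":[6,90,0],"spin":2.5},{"translation":[7,109,0],"spin":2.8},{"translation":[8,125,0],"spin":3},{"translation":[9,138,0],"spin":3},{"translation":[10,147,0],"spin":3},{"translation":[10,151,0],"spin":3}])

```text
time: 9.8
tool_pos: [445.2, 29.3, 94.4]
tcp_rot: [-0.555, -0.439, 0.557, -0.434]
contact_force: [-0.2, 0.2, -3.2]
finger_gap: 48.2
```

```bash
python3 look.py wrist w9
python3 - <<'E'
from h import *
o=arm.observe();M=R.from_quat(o['tcp_rot']).as_matrix();print(o['tool_pos'],np.degrees(np.arctan2(M[1,1],M[0,1])),o['finger_gap'],o['contact_force'])
E
```

```text
scale 1.4
[445.13176171  29.36371539  94.41432014] -13.73960727696563 48.248354795153844 [-0.32136821  1.07366299 -4.1391592 ]
```

View pics/w9.png

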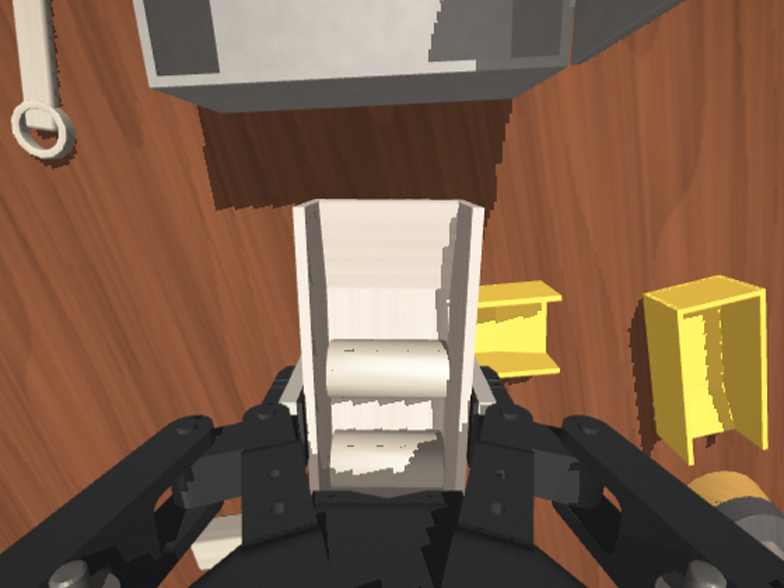

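Run:
```python
from h import *
p=ray('wrist',(np.array([(155,88),(567,67)])+.5)/1.4-.5,75);print(p)
d=p[1]-p[0];print(np.linalg.norm(d),np.degrees(np.arctan2(d[1],d[0])))
```

```text
[[377.44709109 156.18112793  75.        ]
 [541.98023382 123.66968693  75.        ]]
167.71448611604453 -11.177547398573763
```

apply_moves(plan=[{"translation":[0,2,0],"spin":0},{"translation":[0,8,0],"spin":0},{"translation":[1,18,0],"spin":0.5},{"translation":[2,32,0],"spin":1},{"translation":[3,50,0],"spin":1.5},{"translation":[5,70,0],"spin":2},{"translation":[6,90,0],"spin":2.4},{"translation":[8,109,0],"spin":2.6},{"translation":[10,125,0],"spin":2.6},{"translation":[11,138,0],"spin":2.6},{"translation":[12,147,0],"spin":2.6},{"translation":[12,151,0],"spin":2.6}])

```text
time: 11.05
tool_pos: [457.2, 181.1, 94.4]
tcp_rot: [-0.545, -0.452, 0.547, -0.447]
contact_force: [-0.0, 0.5, -5.1]
finger_gap: 48.5
```

```bash
python3 look.py wrist w10;python3 look.py side s10 150 120 350 330
python3 - <<'E'
from h import *
o=arm.observe();M=R.from_quat(o['tcp_rot']).as_matrix();print(o['tool_pos'],np.degrees(np.arctan2(M[1,1],M[0,1])),o['finger_gap'],o['contact_force'])
E
```

```text
scale 1.4
scale 2.8
[457.02377842 180.59557955  94.31728194] -11.102440518581568 48.55446853042979 [ 0.12756393 -0.23991706 -3.6970957 ]
```

View pics/w10.png

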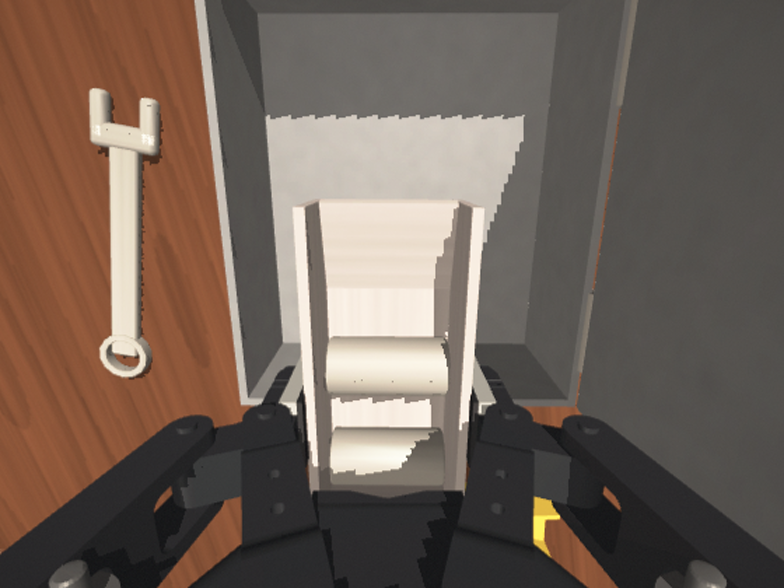

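View pics/s10.png

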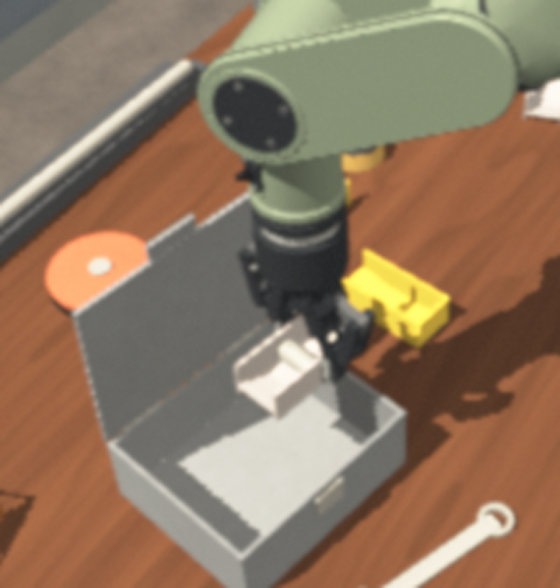

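apply_moves(plan=[{"translation":[0,0,-2],"spin":0},{"translation":[0,0,-6],"spin":0},{"translation":[0,0,-12],"spin":0},{"translation":[0,0,-19],"spin":0},{"translation":[0,0,-26],"spin":0},{"translation":[0,0,-32],"spin":0},{"translation":[0,0,-36],"spin":0},{"translation":[0,0,-38],"spin":0},{"translation":[0,0,-38],"spin":0}])

```text
time: 12.05
tool_pos: [456.8, 180.6, 56.0]
tcp_rot: [-0.545, -0.452, 0.547, -0.447]
contact_force: [0.3, 0.6, -3.8]
finger_gap: 48.4
```

apply_moves(plan=[{"translation":[0,0,-2],"spin":0},{"translation":[0,0,-4],"spin":0},{"translation":[0,0,-6],"spin":0},{"translation":[0,0,-8],"spin":0},{"translation":[0,0,-9],"spin":0}], grip_force=25)

```text
time: 12.55
tool_pos: [457.4, 181.4, 49.3]
tcp_rot: [-0.545, -0.452, 0.547, -0.447]
contact_force: [-5.4, 1.5, 13.5]
finger_gap: 48.5
```

```bash
python3 look.py wrist w11;python3 look.py side s11 200 180 320 300
```

```text
scale 1.4
scale 4.9
```

View pics/w11.png

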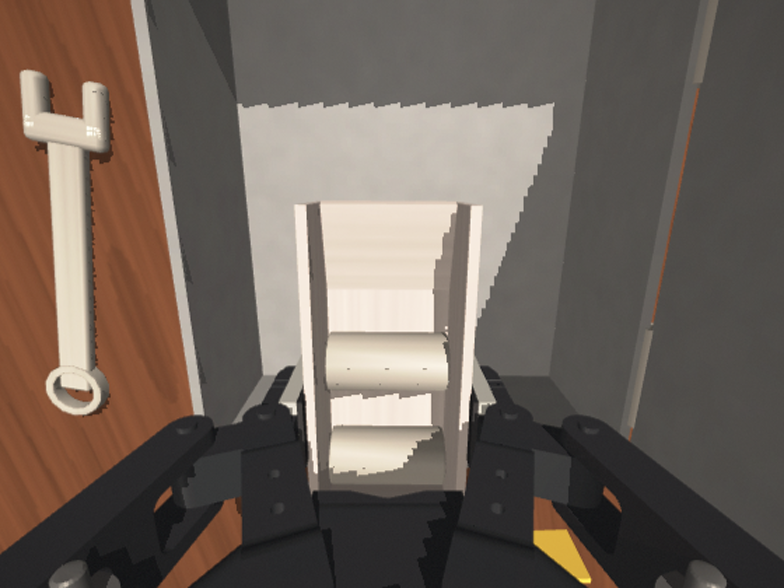

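View pics/s11.png

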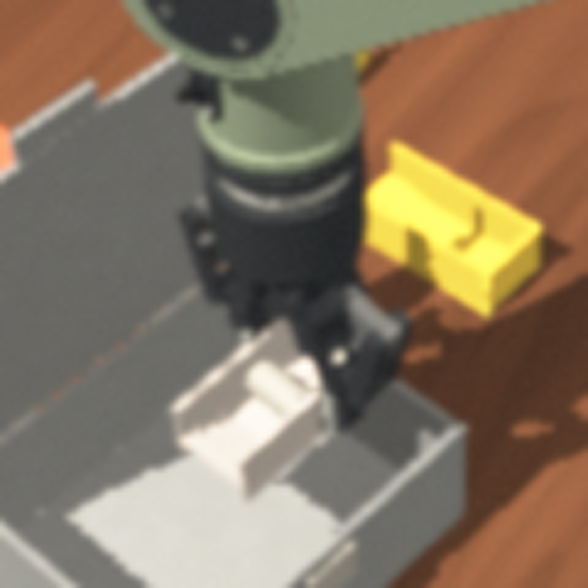

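apply_moves(plan=[{"translation":[0,0,-1.5],"spin":0},{"translation":[0,0,-3],"spin":0},{"translation":[0,0,-4.5],"spin":0},{"translation":[0,0,-6],"spin":0}], grip_force=20)

```text
time: 13.05
tool_pos: [457.8, 183.0, 45.9]
tcp_rot: [-0.546, -0.452, 0.546, -0.446]
contact_force: [-6.8, 5.4, 15.5]
finger_gap: 48.0
```

```bash
python3 look.py wrist w12;python3 look.py side s12 200 180 320 300
```

```text
scale 1.4
scale 4.9
```

View pics/w12.png

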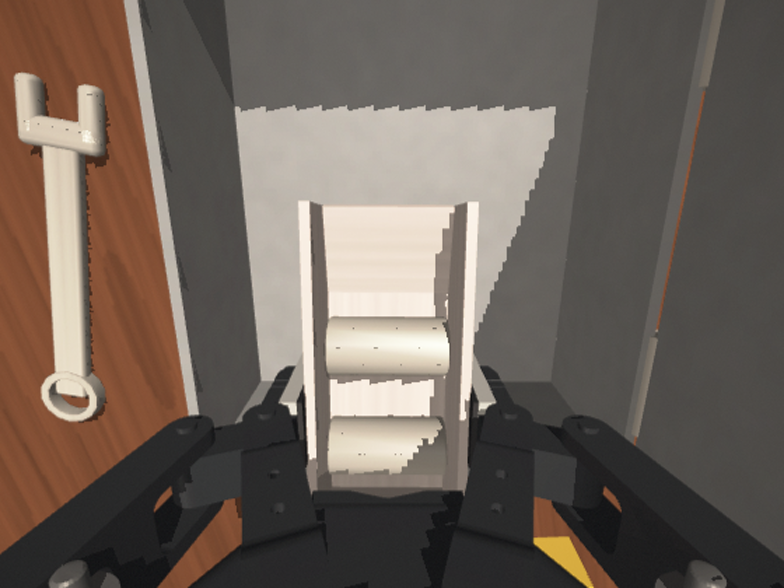

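View pics/s12.png

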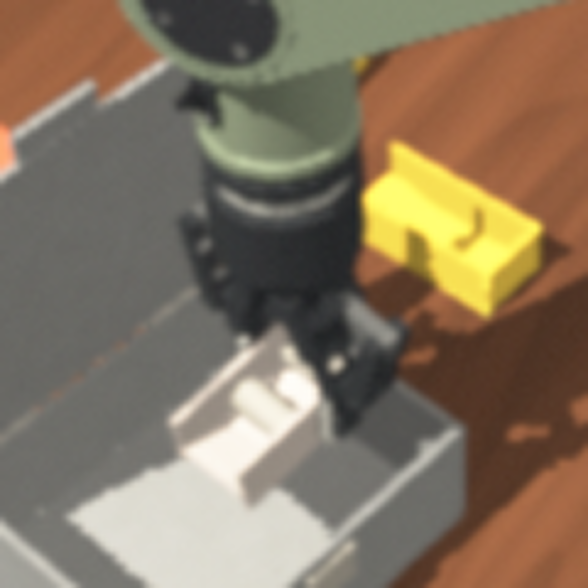

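apply_moves(plan=[{"translation":[0,0,-2],"spin":0},{"translation":[0,0,-4],"spin":0},{"translation":[0,-1,-6],"spin":0},{"translation":[0,-1,-8],"spin":0},{"translation":[0,-1,-10],"spin":0},{"translation":[0,-1,-12],"spin":0}], grip_force=20)

```text
time: 13.75
tool_pos: [459.2, 185.1, 36.8]
tcp_rot: [0.548, 0.453, -0.545, 0.445]
contact_force: [-5.6, 8.5, 11.1]
finger_gap: 48.3
```

```bash
python3 look.py wrist w13;python3 look.py side s13 200 180 320 300
```

```text
scale 1.4
scale 4.9
```

View pics/w13.png

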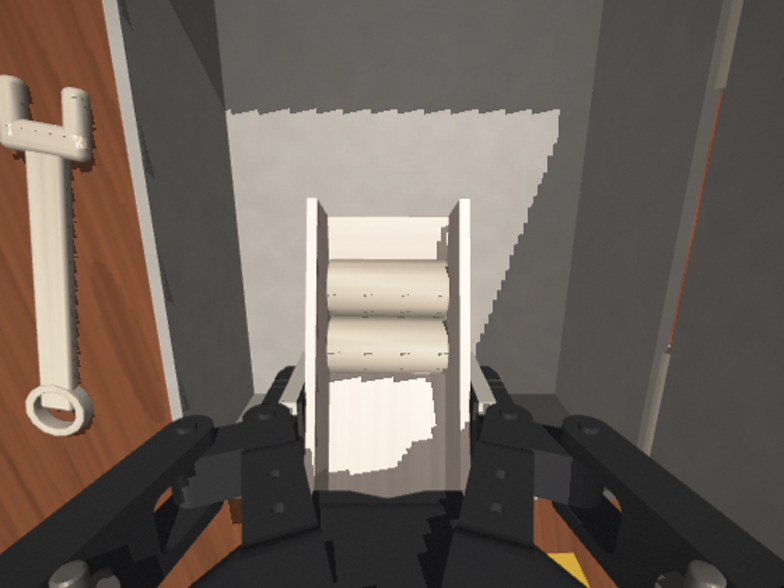

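View pics/s13.png

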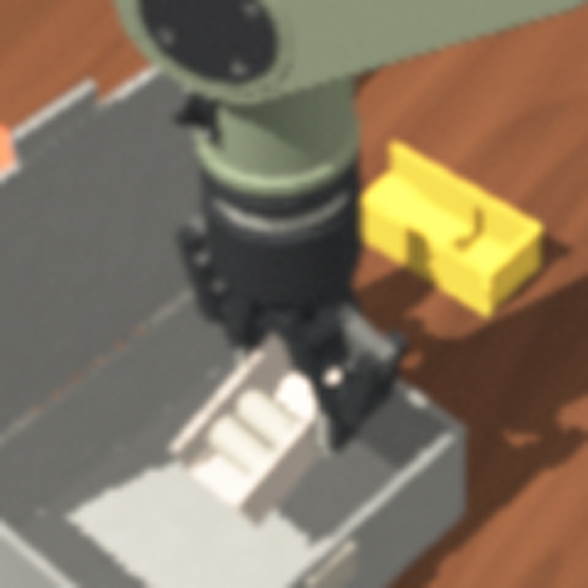

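apply_moves(plan=[{"translation":[0,-1,-2],"spin":0},{"translation":[0,-2,-5],"spin":0},{"translation":[-1,-3,-8],"spin":0},{"translation":[-1,-4,-11],"spin":0},{"translation":[-1,-4,-13],"spin":0},{"translation":[-1,-4,-13],"spin":0}], grip_force=20)

```text
time: 14.45
tool_pos: [460.8, 185.1, 26.9]
tcp_rot: [0.552, 0.453, -0.542, 0.444]
contact_force: [-4.6, 11.1, 11.4]
finger_gap: 48.2
```

```bash
python3 look.py wrist w14;python3 look.py side s14 200 180 320 300
```

```text
scale 1.4
scale 4.9
```

View pics/w14.png

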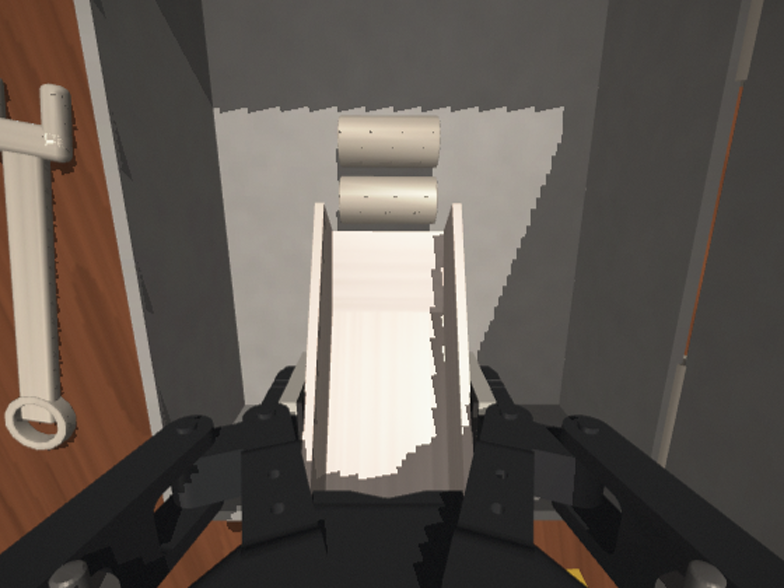

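View pics/s14.png

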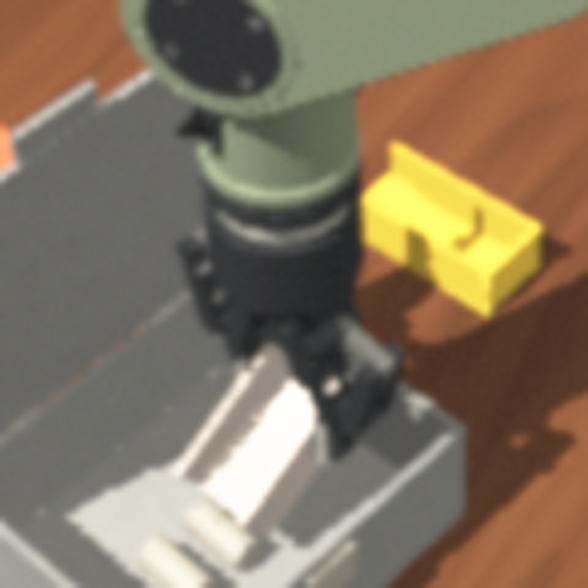

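apply_moves(plan=[{"translation":[0,0,4],"spin":0},{"translation":[0,0,12],"spin":0},{"translation":[0,0,24],"spin":0},{"translation":[0,0,38],"spin":0},{"translation":[0,0,52],"spin":0},{"translation":[0,0,65],"spin":0},{"translation":[0,0,74],"spin":0},{"translation":[0,0,80],"spin":0},{"translation":[0,0,80],"spin":0}], grip_force=40)

```text
time: 15.45
tool_pos: [461.5, 185.1, 107.9]
tcp_rot: [0.552, 0.453, -0.541, 0.444]
contact_force: [0.1, -0.1, -2.4]
finger_gap: 48.8
```

```bash
python3 look.py wrist w15;python3 look.py side s15 150 120 350 330
python3 - <<'E'
from h import *
np.set_printoptions(precision=3,suppress=True)
o=arm.observe();M=R.from_quat(o['tcp_rot']).as_matrix();print(M,o['tool_pos'],np.degrees(np.arctan2(M[1,1],M[0,1])),o['finger_gap'],o['contact_force'])
E
```

```text
scale 1.4
scale 2.8
[[ 0.002  0.981 -0.196]
 [ 0.018 -0.196 -0.98 ]
 [-1.    -0.002 -0.018]] [460.446 184.953 106.562] -11.288617433527149 48.28891491669321 [-0.578  0.385 -2.064]
```

View pics/w15.png

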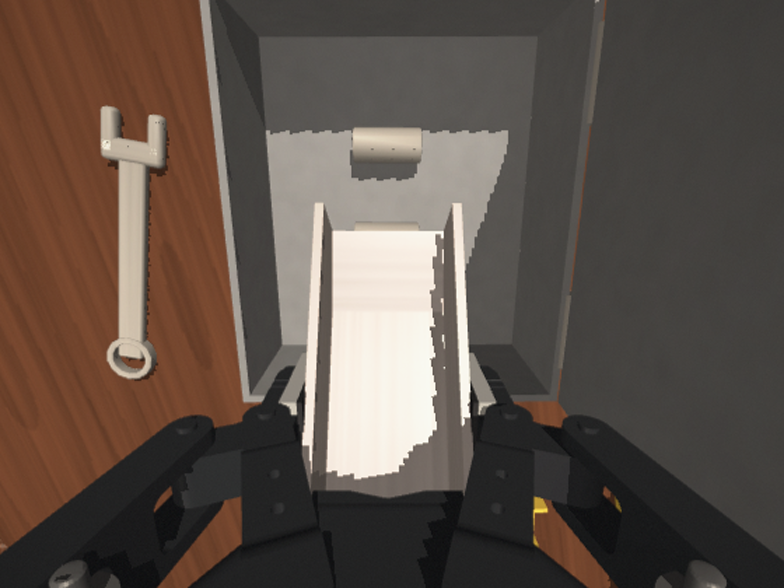

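View pics/s15.png

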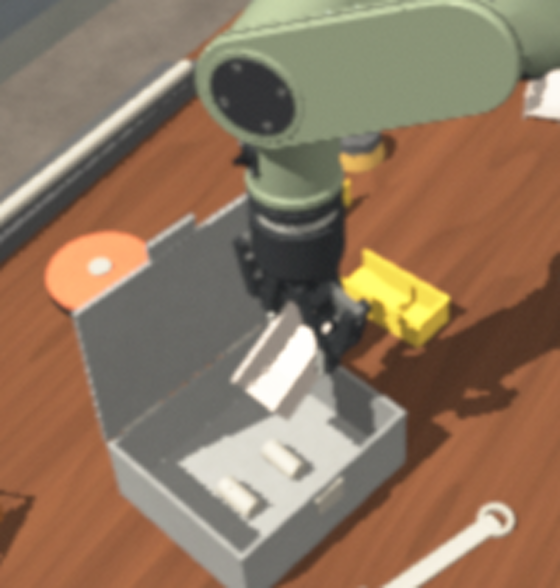

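apply_moves(plan=[{"translation":[-1,-4,0],"spin":0},{"translation":[-3,-12,0],"spin":0},{"translation":[-6,-24,0],"spin":0},{"translation":[-9,-38,0],"spin":0},{"translation":[-12,-52,0],"spin":0},{"translation":[-15,-63,0],"spin":0},{"translation":[-16,-69,-4],"spin":0},{"translation":[-16,-70,-10],"spin":0},{"translation":[-16,-70,-16],"spin":0},{"translation":[-16,-70,-20],"spin":0},{"translation":[-16,-70,-20],"spin":0}], grip_force=30)

```text
time: 16.65
tool_pos: [443.6, 115.3, 85.5]
tcp_rot: [0.551, 0.454, -0.543, 0.443]
contact_force: [0.3, 0.5, -2.4]
finger_gap: 48.7
```

```bash
python3 look.py wrist w16;python3 look.py side s16 150 120 350 330
```

```text
scale 1.4
scale 2.8
```

View pics/w16.png

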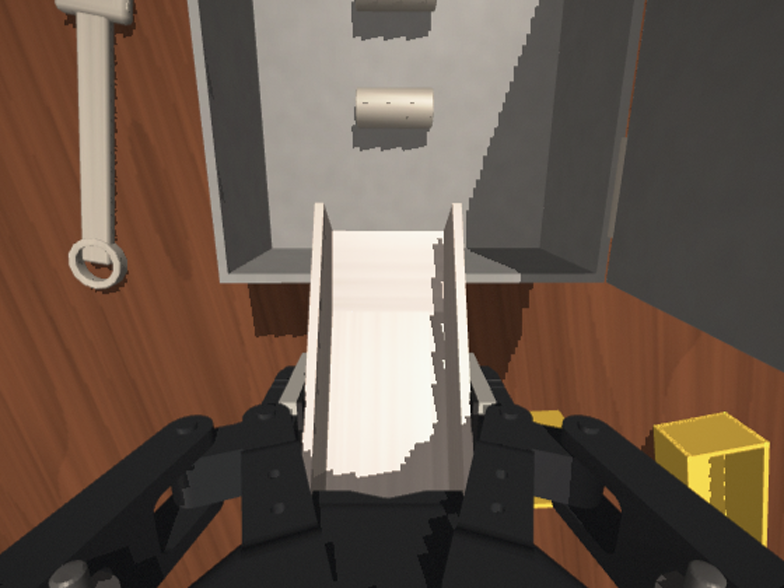

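View pics/s16.png

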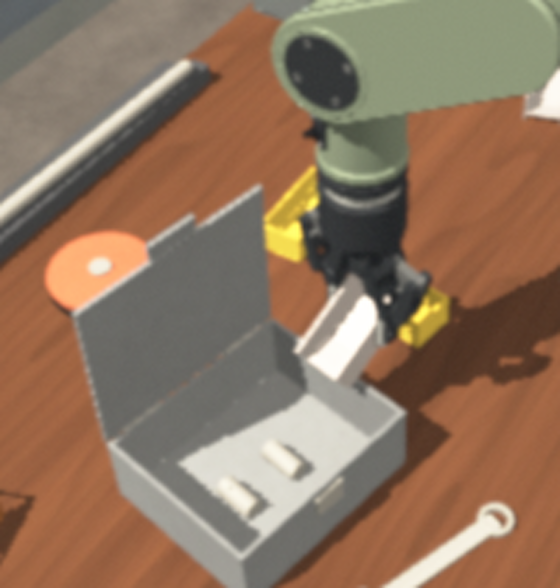

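apply_moves(plan=[{"translation":[0,0,-3],"spin":0},{"translation":[0,0,-6],"spin":0},{"translation":[0,0,-10],"spin":0},{"translation":[0,0,-14],"spin":0},{"translation":[0,0,-18],"spin":0},{"translation":[0,0,-22],"spin":0},{"translation":[0,0,-26],"spin":0}], grip_force=20)

```text
time: 17.45
tool_pos: [447.5, 116.5, 63.5]
tcp_rot: [0.553, 0.453, -0.54, 0.444]
contact_force: [-4.7, 0.7, 22.1]
finger_gap: 48.3
```

apply_moves(plan=[{"translation":[0,0,-3],"spin":0},{"translation":[0,0,-6],"spin":0},{"translation":[0,0,-9],"spin":0}])

```text
time: 17.75
tool_pos: [451.2, 116.9, 59.0]
tcp_rot: [0.555, 0.452, -0.538, 0.446]
contact_force: [-5.3, -5.6, 30.8]
finger_gap: 48.2
```

```bash
python3 look.py wrist w17;python3 look.py side s17 230 160 330 260
```

```text
scale 1.4
scale 5.88
```

View pics/w17.png

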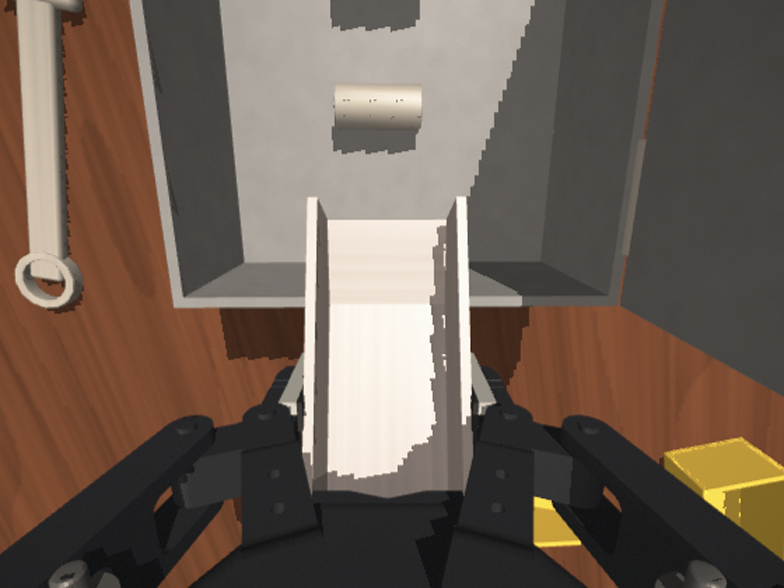

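View pics/s17.png

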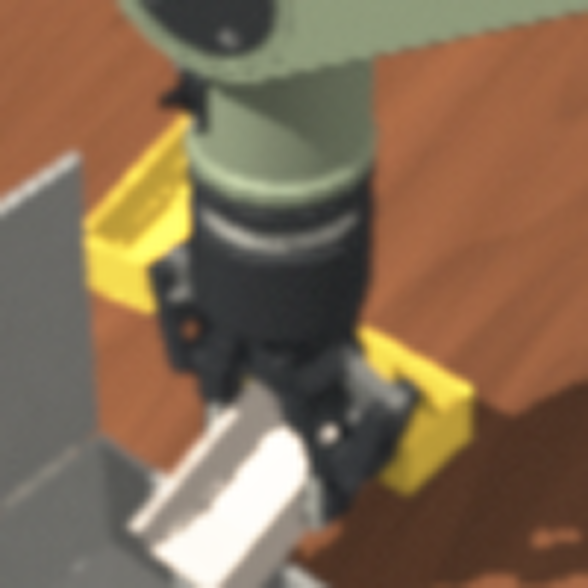

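apply_moves(plan=[{"translation":[-1,0,4],"spin":0},{"translation":[-3,0,10],"spin":0},{"translation":[-6,-5,12],"spin":0},{"translation":[-9,-10,12],"spin":0},{"translation":[-10,-15,12],"spin":0},{"translation":[-10,-16,12],"spin":0}])

```text
time: 18.45
tool_pos: [440.6, 100.3, 70.2]
tcp_rot: [0.555, 0.451, -0.538, 0.445]
contact_force: [-0.9, -0.6, -1.4]
finger_gap: 48.3
```

```bash
python3 look.py wrist w18;python3 look.py side s18 230 160 330 260
python3 - <<'E'
from h import *
np.set_printoptions(precision=3,suppress=True)
o=arm.observe();M=R.from_quat(o['tcp_rot']).as_matrix();print(M,o['tool_pos'],np.degrees(np.arctan2(M[1,1],M[0,1])),o['finger_gap'],o['contact_force'],o['joint_pos'])
E
```

```text
scale 1.4
scale 5.88
[[ 0.014  0.98  -0.196]
 [ 0.022 -0.197 -0.98 ]
 [-1.     0.009 -0.025]] [441.244 100.644  70.476] -11.336865324968173 48.500174379783545 [-0.634 -0.373 -2.118] [0.016 0.106 1.976 0.026 1.046 0.201]
```

View pics/w18.png

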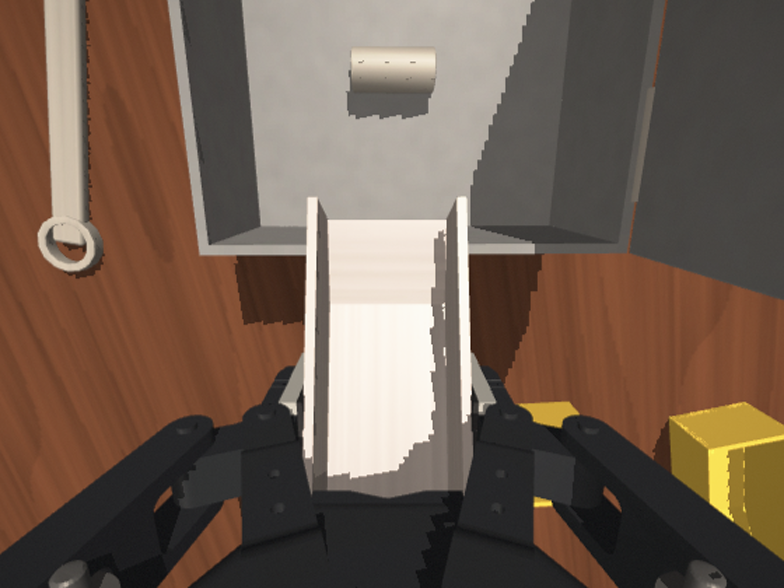

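View pics/s18.png

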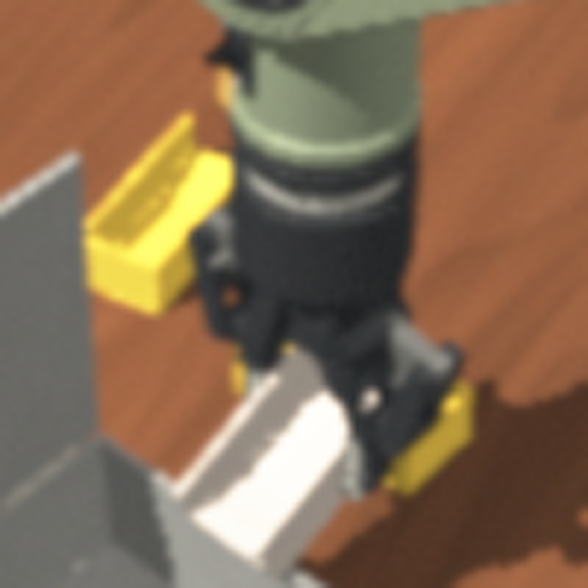

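apply_moves(plan=[{"translation":[0,0,-4],"spin":0},{"translation":[0,0,-8],"spin":0},{"translation":[0,0,-11],"spin":0},{"translation":[0,0,-14],"spin":0},{"translation":[0,0,-17],"spin":0},{"translation":[0,0,-20],"spin":0}])

```text
time: 19.15
tool_pos: [445.2, 100.1, 53.8]
tcp_rot: [0.557, 0.45, -0.536, 0.447]
contact_force: [-3.5, -6.6, 15.8]
finger_gap: 48.5
```

apply_moves(plan=[{"translation":[-1,0,-2],"spin":0},{"translation":[-2,0,-4],"spin":0},{"translation":[-3,0,-6],"spin":0}])

```text
time: 19.45
tool_pos: [445.7, 99.5, 50.9]
tcp_rot: [0.558, 0.448, -0.535, 0.449]
contact_force: [-1.9, -4.7, 18.8]
finger_gap: 48.7
```

```bash
python3 look.py wrist w19
```

```text
scale 1.4
```

View pics/w19.png

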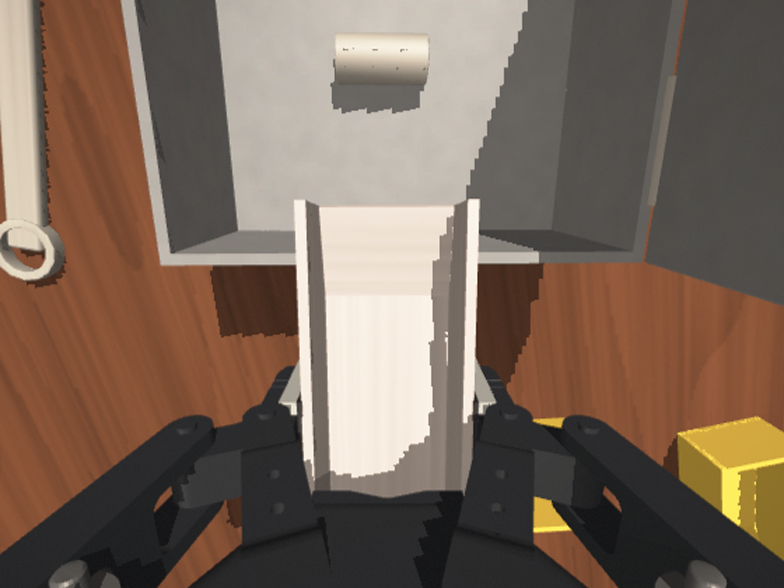

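apply_moves(plan=[{"translation":[-1,0,-2],"spin":0},{"translation":[-2,0,-4],"spin":0},{"translation":[-3,0,-6],"spin":0},{"translation":[-3,0,-7],"spin":0}])

```text
time: 19.9
tool_pos: [446.3, 98.5, 47.0]
tcp_rot: [0.559, 0.446, -0.533, 0.451]
contact_force: [-2.9, -6.4, 21.0]
finger_gap: 48.2
```

apply_moves(plan=[{"translation":[0,0,4],"spin":0},{"translation":[0,0,12],"spin":0},{"translation":[0,0,22],"spin":0},{"translation":[-2,-2,30],"spin":0},{"translation":[-3,-4,35],"spin":0},{"translation":[-3,-4,35],"spin":0}], grip_force=40)

```text
time: 20.5
tool_pos: [443.7, 94.4, 82.8]
tcp_rot: [0.56, 0.446, -0.533, 0.451]
contact_force: [-0.4, -0.2, -1.9]
finger_gap: 48.1
```

```bash
python3 look.py wrist w20;python3 look.py side s20 230 160 330 260
python3 - <<'E'
from h import *
np.set_printoptions(precision=3,suppress=True)
o=arm.observe();M=R.from_quat(o['tcp_rot']).as_matrix();print(M,o['tool_pos'],np.degrees(np.arctan2(M[1,1],M[0,1])),o['finger_gap'],o['contact_force'],o['joint_pos'])
E
```

```text
scale 1.4
scale 5.88
[[ 0.033  0.98  -0.194]
 [ 0.018 -0.195 -0.981]
 [-0.999  0.029 -0.024]] [443.064  94.474  81.914] -11.222556584036285 48.46380490494603 [-0.006  0.453 -2.461] [0.005 0.076 1.981 0.021 1.052 0.19 ]
```

View pics/w20.png

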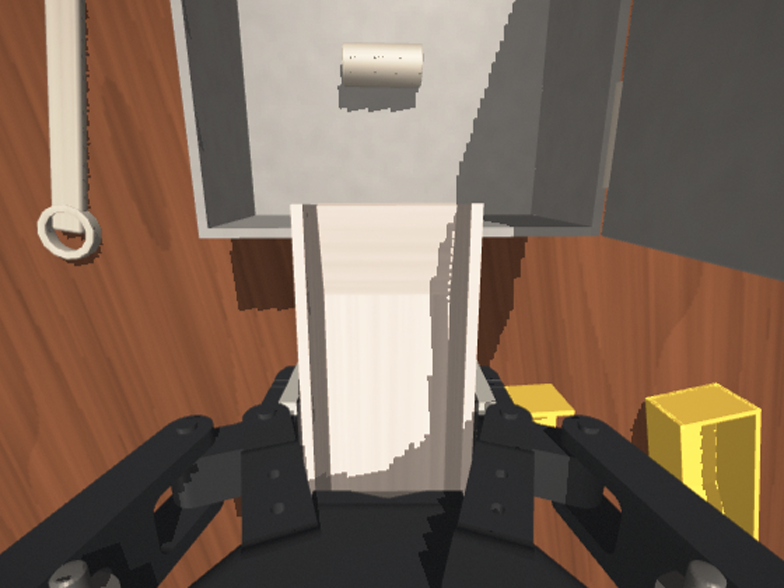

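View pics/s20.png

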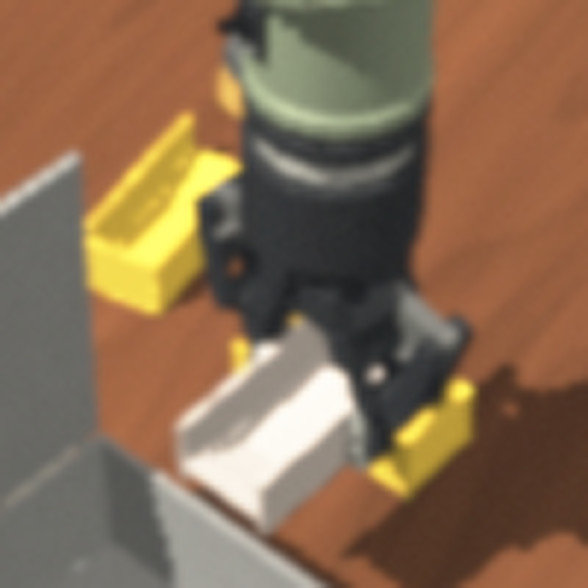

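apply_moves(plan=[{"translation":[0,-5,0],"spin":0},{"translation":[0,-17,0],"spin":0},{"translation":[-1,-37,0],"spin":-0.5},{"translation":[-2,-64,0],"spin":-1},{"translation":[-3,-95,0],"spin":-2},{"translation":[-4,-127,0],"spin":-3},{"translation":[-6,-160,0],"spin":-4},{"translation":[-7,-192,0],"spin":-5},{"translation":[-8,-222,0],"spin":-5.6},{"translation":[-9,-246,0],"spin":-5.6},{"translation":[-9,-260,0],"spin":-5.6},{"translation":[-9.3,-266,0],"spin":-5.6}])

```text
time: 21.8
tool_pos: [433.5, -173.1, 81.8]
tcp_rot: [0.581, 0.418, -0.555, 0.424]
contact_force: [-0.1, 0.7, -1.7]
finger_gap: 48.3
```

apply_moves(plan=[{"translation":[0,0,-4],"spin":0},{"translation":[0,0,-16],"spin":0},{"translation":[0,0,-36],"spin":0},{"translation":[0,0,-56],"spin":0},{"translation":[0,0,-74],"spin":0},{"translation":[0,0,-84],"spin":0},{"translation":[0,0,-88],"spin":0},{"translation":[0,0,-88],"spin":0}])

```text
time: 22.6
tool_pos: [433.1, -172.3, -6.8]
tcp_rot: [0.581, 0.419, -0.555, 0.424]
contact_force: [0.3, 0.2, -2.3]
finger_gap: 48.2
```

```bash
python3 look.py wrist w21;python3 look.py side s21 300 130 420 240
python3 - <<'E'
from h import *
np.set_printoptions(precision=3,suppress=True)
o=arm.observe();M=R.from_quat(o['tcp_rot']).as_matrix();print(M,o['tool_pos'],np.degrees(np.arctan2(M[1,1],M[0,1])),o['finger_gap'],o['contact_force'])
E
```

```text
scale 1.4
scale 5.345454545454546
[[ 0.036  0.956 -0.29 ]
 [ 0.014 -0.291 -0.957]
 [-0.999  0.03  -0.024]] [ 434.18  -173.284   -5.652] -16.926780025775855 48.49850898277351 [-0.735  0.435 -2.05 ]
```

View pics/w21.png

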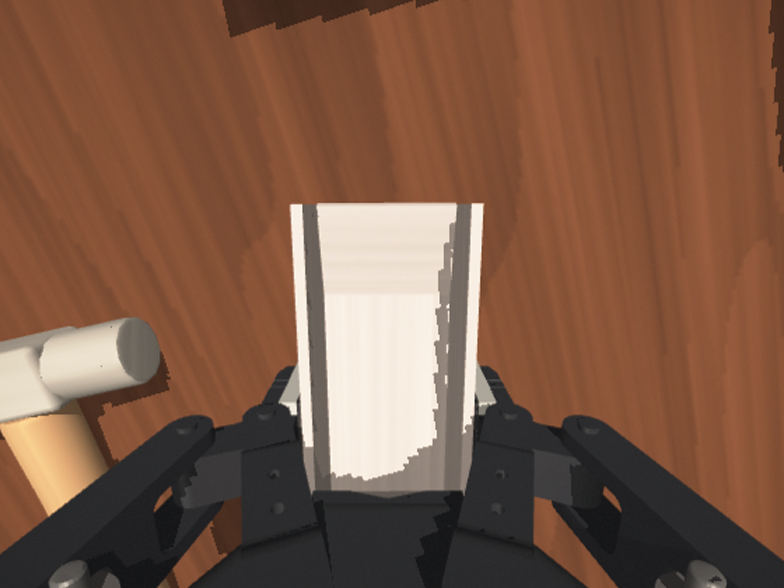

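View pics/s21.png

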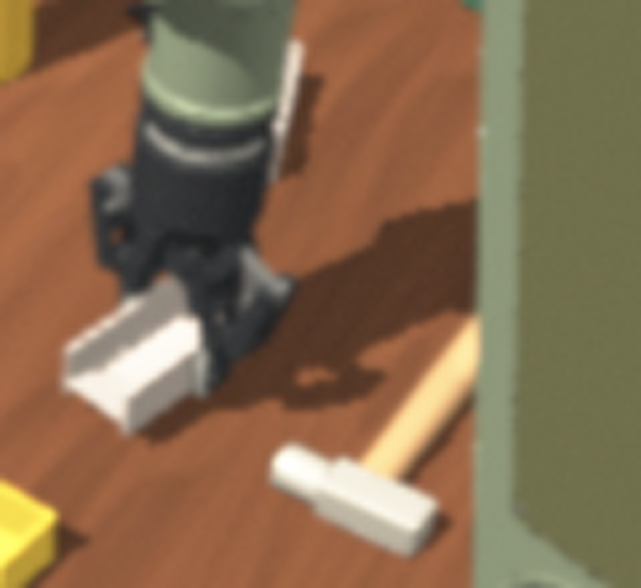

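Run:
```python
from h import *
for z in (50,53): print(ray('wrist',(np.array([(291,204),(484,204)])+.5)/1.4-.5,z).mean(0))
import math
P=np.array([435.1,-162.3]);print(P+55*np.array([.289,.957]))
```

```text
[ 451.04160073 -110.91651727   50.        ]
[ 450.98959598 -110.74932985   53.        ]
[ 450.995 -109.665]
```

apply_moves(plan=[{"translation":[0,1,-4],"spin":0},{"translation":[0,1,-8],"spin":0},{"translation":[0,1,-12],"spin":0},{"translation":[0,1,-15],"spin":0},{"translation":[0,1,-17],"spin":0},{"translation":[0,1,-18.5],"spin":0},{"translation":[0,1,-18.5],"spin":0}], grip_force=20)

```text
time: 23.4
tool_pos: [434.0, -172.2, -24.0]
tcp_rot: [0.581, 0.418, -0.555, 0.424]
contact_force: [-2.4, -0.4, 1.5]
finger_gap: 48.4
```

apply_moves(plan=[{"translation":[0,0,-1],"spin":0},{"translation":[0,0,-1.5],"spin":0},{"translation":[0,0,-1.5],"spin":0}])

```text
time: 23.7
tool_pos: [434.0, -172.2, -24.2]
tcp_rot: [0.581, 0.418, -0.555, 0.424]
contact_force: [-4.3, 2.3, 12.7]
finger_gap: 48.0
```

```bash
python3 look.py side s22 300 130 420 240
```

```text
scale 5.345454545454546
```

View pics/s22.png

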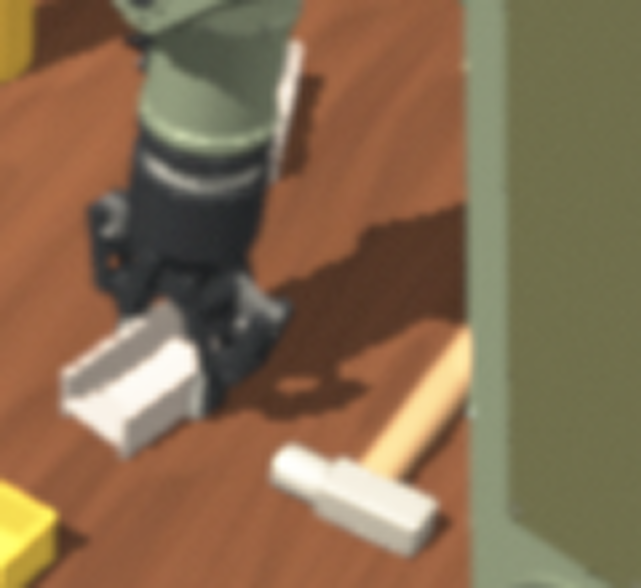

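Touching down flat; release.

apply_moves(plan=[{"translation":[0,0,0],"spin":0},{"translation":[0,0,0],"spin":0},{"translation":[0,0,0],"spin":0},{"translation":[0,0,0],"spin":0}], gripper=-0.7)

```text
time: 24.15
tool_pos: [434.1, -172.2, -24.3]
tcp_rot: [0.581, 0.418, -0.555, 0.424]
contact_force: [0.0, -0.5, 0.5]
finger_gap: 72.6
```

apply_moves(plan=[{"translation":[0,0,4],"spin":0},{"translation":[0,0,14],"spin":0},{"translation":[0,0,34],"spin":0},{"translation":[0,0,64],"spin":0},{"translation":[0,0,104],"spin":0},{"translation":[0,0,150],"spin":0},{"translation":[0,0,190],"spin":0},{"translation":[0,0,215],"spin":0},{"translation":[0,0,215],"spin":0}])

```text
time: 25.05
tool_pos: [437.2, -174.2, 196.6]
tcp_rot: [0.582, 0.414, -0.553, 0.428]
contact_force: [-0.4, -1.2, -0.1]
finger_gap: 72.4
```

```bash
python3 look.py wrist w23;python3 look.py side s23; python3 look.py top t23
python3 - <<'E'
from h import *
np.set_printoptions(precision=3,suppress=True)
o=arm.observe();M=R.from_quat(o['tcp_rot']).as_matrix();print(M,o['tool_pos'],o['joint_pos'],o['time'])
E
```

```text
scale 1.4
scale 1.4
scale 1.4
[[ 0.033  0.956 -0.29 ]
 [ 0.016 -0.291 -0.957]
 [-0.999  0.027 -0.025]] [ 433.363 -171.784  190.119] [-0.587 -0.03   1.839  0.033  1.314 -0.3  ] 25.2
```

View pics/w23.png

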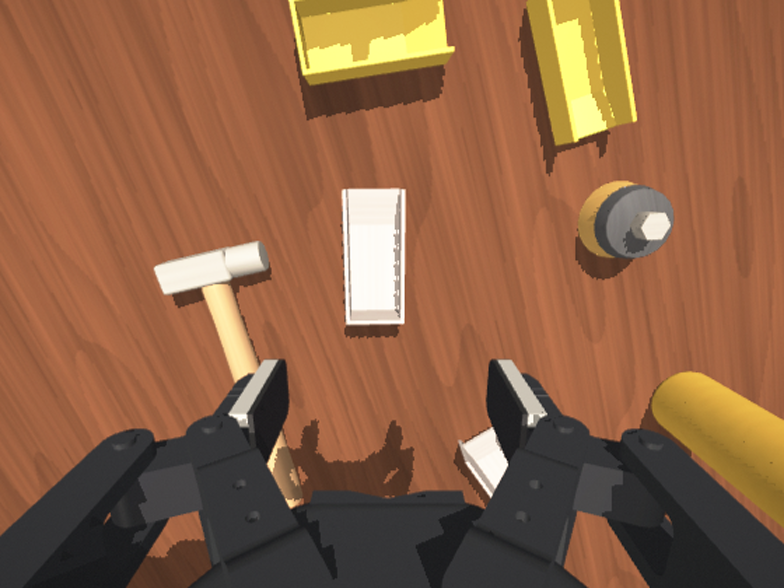

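View pics/s23.png

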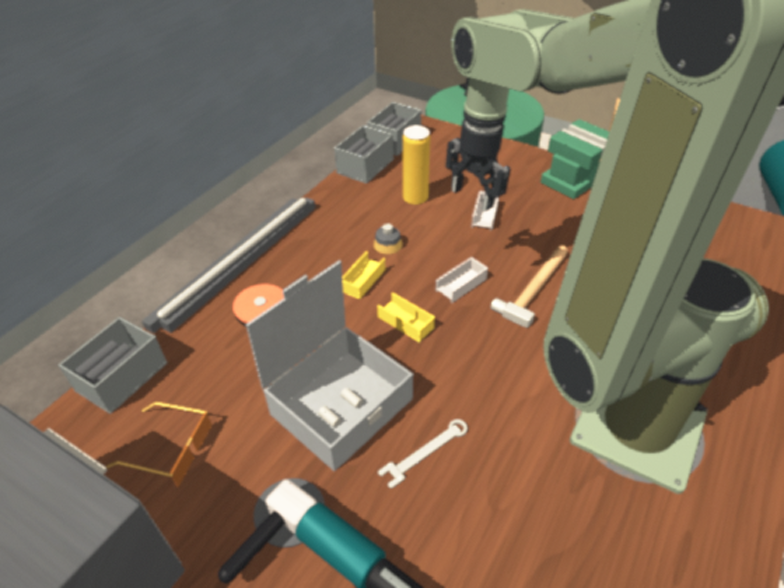

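View pics/t23.png

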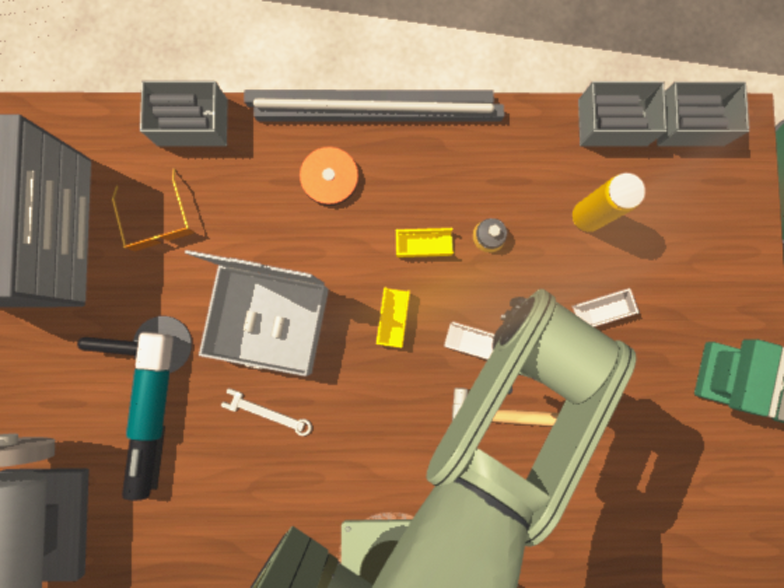

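```bash
cat >> h.py <<'E'
def boxpt(P,c=(478.7,236.3),a=-11.1):
    P=np.atleast_2d(P).astype(float);t=np.radians(a)
    return np.c_[c[0]+P[:,0]*np.cos(t)-P[:,1]*np.sin(t),c[1]+P[:,0]*np.sin(t)+P[:,1]*np.cos(t),P[:,2]]
def lidpt(phi,r,off,y): # r from hinge, off along outer normal
    return (85-r*np.cos(phi)+off*np.sin(phi), y, 75.5+r*np.sin(phi)+off*np.cos(phi))
E
python3 - <<'E'
from h import *
np.set_printoptions(precision=1,suppress=True)
for d in (85,90,95,100,105,110):
    f=np.radians(d)
    P=boxpt([lidpt(f,170,0,100),lidpt(f,170,0,-100),lidpt(f,188,0,25),lidpt(f,188,0,-25)])
    print(d,((proj('side',P)-[170,180])*4).ravel(),((proj('top',P)-[125,170])*5.4).ravel())
E
```

```text
85 [ 34.1 216.7 302.5  31.  139.1 120.8 207.   74.4] [ 33.1  83.2 521.1 175.9 202.7 115.6 327.3 139.3]
90 [ 16.8 202.2 285.2  19.3 119.6 106.  187.5  60.4] [ 40.5  47.2 528.2 139.8 211.   75.  335.5  98.6]
95 [  0.2 189.6 268.3   9.3 100.9  93.3 168.7  48.4] [ 49.1  11.9 535.7 104.3 220.2  35.  344.4  58.6]
100 [-15.5 178.9 251.9   1.1  83.   82.7 150.6  38.6] [ 58.7 -22.4 543.5  69.7 230.3  -3.8 354.   19.7]
105 [-30.2 170.2 236.3  -5.1  66.2  74.4 133.5  30.9] [ 69.2 -55.3 551.5  36.4 241.2 -40.9 364.1 -17.6]
110 [-43.8 163.5 221.5  -9.5  50.5  68.3 117.5  25.4] [ 80.4 -86.3 559.7   4.8 252.6 -76.  374.7 -52.8]
```

apply_moves(plan=[{"translation":[6,7,2],"spin":4},{"translation":[20,22,5],"spin":12},{"translation":[40,45,8],"spin":20},{"translation":[62,70,12],"spin":28},{"translation":[85,95,15],"spin":36},{"translation":[108,120,18],"spin":44},{"translation":[130,145,20],"spin":52},{"translation":[152,170,20],"spin":60},{"translation":[172,193,20],"spin":68},{"translation":[190,213,20],"spin":76},{"translation":[202,226,20],"spin":84},{"translation":[207,232,20],"spin":90}], gripper=1)

```text
time: 26.4
tool_pos: [639.7, 61.9, 206.7]
tcp_rot: [0.112, 0.709, -0.091, 0.69]
contact_force: [1.2, -0.8, -0.6]
finger_gap: -0.1
```

Run:
```python
from h import *
np.set_printoptions(precision=3,suppress=True)
o=arm.observe();M=R.from_quat(o['tcp_rot']).as_matrix();print(M,o['tool_pos'],np.degrees(np.arctan2(M[1,1],M[0,1])),o['finger_gap'],o['joint_pos'],o['time'])
print(boxpt([(120,0,0),(96,0,0)]))
```

```text
[[-0.021  0.285  0.958]
 [ 0.034  0.958 -0.284]
 [-0.999  0.026 -0.03 ]] [639.687  61.868 206.74 ] 73.45977636472571 -0.12028141537304327 [-0.055  0.363  1.348  0.033  1.453 -1.342] 26.4
[[596.455 213.197   0.   ]
 [572.904 217.818   0.   ]]
```

apply_moves(plan=[{"translation":[0,6,0],"spin":1},{"translation":[0,20,0],"spin":2},{"translation":[-2,40,0],"spin":3},{"translation":[-6,64,-2],"spin":4},{"translation":[-12,88,-4],"spin":5},{"translation":[-20,110,-6],"spin":5.5},{"translation":[-28,130,-7],"spin":5.5},{"translation":[-36,143,-7],"spin":5.5},{"translation":[-41,149,-7],"spin":5.5},{"translation":[-43,151,-7],"spin":5.5}])

```text
time: 27.4
tool_pos: [595.8, 213.3, 199.6]
tcp_rot: [0.078, 0.714, -0.058, 0.694]
contact_force: [-0.3, -0.5, 0.5]
finger_gap: 0.1
```

```bash
python3 look.py wrist w24;python3 look.py side s24 130 80 370 330
python3 - <<'E'
from h import *
o=arm.observe();print(o['tool_pos'],o['contact_force'])
E
```

```text
scale 1.4
scale 2.352
[596.51759897 212.57938575 199.84801407] [-0.32550982  0.21642187 -0.5983081 ]
```

View pics/w24.png

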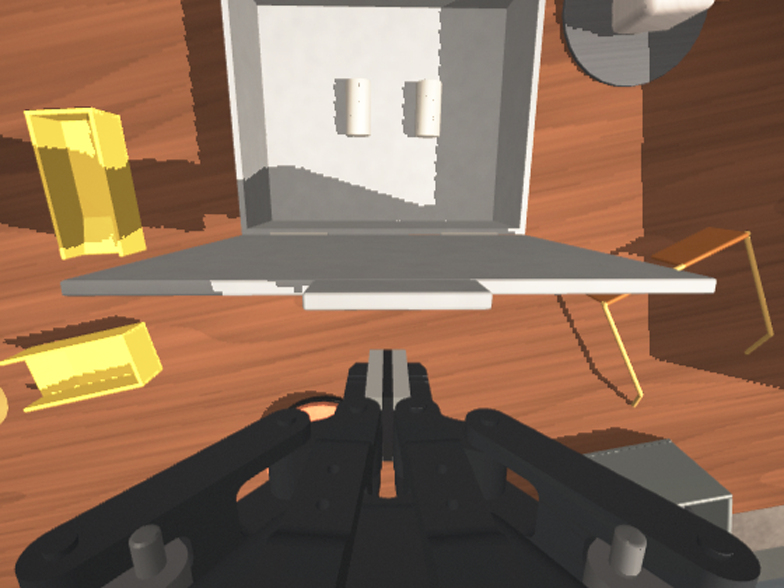

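View pics/s24.png

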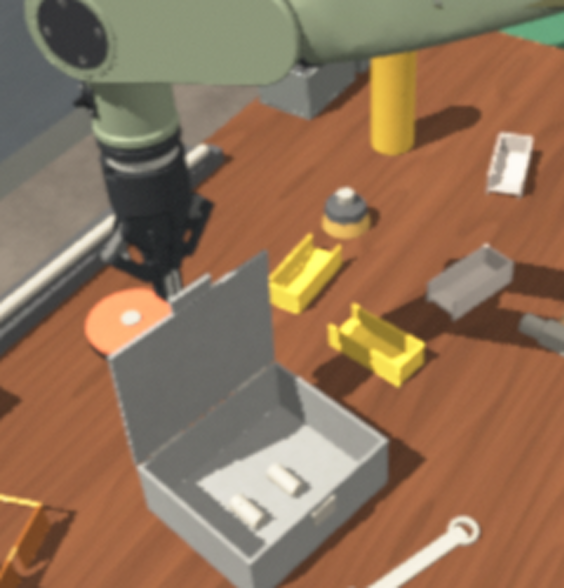

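```bash
cat > lidplan.py <<'E'
import sys
from h import *
o=arm.observe();M=R.from_quat(o['tcp_rot']).as_matrix();tip=o['tool_pos']+M@np.array([-25.5,0,-11])
c=boxpt([(0,0,0)])[0];t=np.radians(11.1);d=tip-c
bx=d[0]*np.cos(t)-d[1]*np.sin(t);by=d[0]*np.sin(t)+d[1]*np.cos(t)
print('tip corner box',bx,by,tip[2],'phi est',np.degrees(np.arctan2(tip[2]-75.5,85-bx)),'r',np.hypot(tip[2]-75.5,85-bx),o['contact_force'],o['time'])
for p in map(float,sys.argv[1:]):
    P=boxpt([lidpt(np.radians(p),150,5,0)])[0];print(p,(P-tip).round(1))
E
python3 lidplan.py 95 92 89 86 83 80 77 74 71 68 65
```

```text
tip corner box 109.94372562499495 -1.2719330387649315 225.65506328054846 phi est 99.43183191371742 r 152.21278683750765 [-0.32550982  0.21642187 -0.5983081 ] 27.5
95.0 [-6.5  2.6 -1.2]
92.0 [-14.2   4.1  -0.4]
89.0 [-21.9   5.6  -0.1]
86.0 [-29.6   7.1  -0.2]
83.0 [-37.3   8.6  -0.7]
80.0 [-45.   10.1  -1.6]
77.0 [-52.6  11.6  -2.9]
74.0 [-60.1  13.1  -4.6]
71.0 [-67.5  14.5  -6.7]
68.0 [-74.8  16.   -9.2]
65.0 [-82.   17.4 -12.1]
```

apply_moves(plan=[{"translation":[-6.5,2.6,-1],"spin":0},{"translation":[-14,4,-0.4],"spin":0},{"translation":[-18,5,0],"spin":0},{"translation":[-22,5.6,0],"spin":0},{"translation":[-26,6.3,0],"spin":0},{"translation":[-30,7,0],"spin":0},{"translation":[-34,8,-0.5],"spin":0},{"translation":[-39,9,-1],"spin":0},{"translation":[-45,10,-1.6],"spin":0},{"translation":[-52.5,11.5,-3],"spin":0},{"translation":[-60,13,-4.6],"spin":0},{"translation":[-67.5,14.5,-6.7],"spin":0}])

```text
time: 28.7
tool_pos: [528.2, 227.1, 193.2]
tcp_rot: [0.078, 0.713, -0.058, 0.694]
contact_force: [1.6, -1.5, 2.4]
finger_gap: 0.1
```

```bash
python3 look.py wrist w25;python3 look.py side s25 130 80 370 330; python3 lidplan.py 68 65 62 59 56 53 50 47 44 41 38 35
```

```text
scale 1.4
scale 2.352
tip corner box 38.86113463039526 0.059281903610075126 218.37107355597215 phi est 72.10262705293442 r 150.13639983904807 [0.31099116 0.50850246 0.28064744] 28.8
68.0 [-5.3  1.  -1.9]
65.0 [-12.5   2.4  -4.8]
62.0 [-19.5   3.8  -8.1]
59.0 [-26.3   5.1 -11.7]
56.0 [-33.    6.4 -15.7]
53.0 [-39.4   7.7 -20.1]
50.0 [-45.6   8.9 -24.8]
47.0 [-51.5  10.1 -29.8]
44.0 [-57.2  11.2 -35.1]
41.0 [-62.6  12.2 -40.7]
38.0 [-67.7  13.2 -46.6]
35.0 [-72.5  14.2 -52.7]
```

View pics/w25.png

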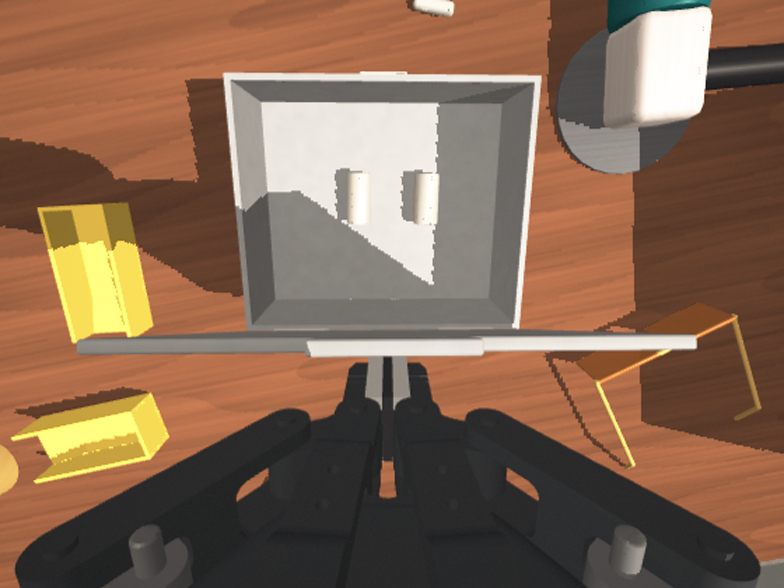

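View pics/s25.png

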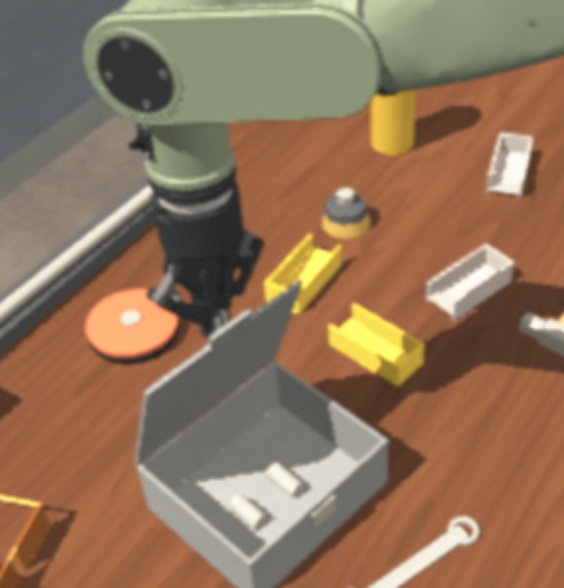

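Lid is following gently (about 72°). Continue along the arc.

apply_moves(plan=[{"translation":[-5,1,-2],"spin":0},{"translation":[-12.5,2.4,-5],"spin":0},{"translation":[-19.5,3.8,-8],"spin":0},{"translation":[-26,5,-12],"spin":0},{"translation":[-33,6.4,-16],"spin":0},{"translation":[-39.5,7.7,-20],"spin":0},{"translation":[-45.5,9,-25],"spin":0},{"translation":[-51.5,10,-30],"spin":0},{"translation":[-57,11,-35],"spin":0},{"translation":[-62.5,12,-41],"spin":0},{"translation":[-67.5,13,-46.5],"spin":0},{"translation":[-72.5,14,-52.5],"spin":0}])

```text
time: 30.0
tool_pos: [454.2, 241.7, 139.5]
tcp_rot: [0.078, 0.714, -0.057, 0.693]
contact_force: [1.8, 0.4, 0.6]
finger_gap: 0.1
```

```bash
python3 look.py wrist w26;python3 look.py side s26 130 80 370 330; python3 lidplan.py  35 32 29 26 23 20 17 14 11 8.5 6 4 2 0
```

```text
scale 1.4
scale 2.352
tip corner box -36.67172136589426 -0.788569017139559 164.40140366751584 phi est 36.15433378844299 r 150.6899709808002 [ 0.2728775   0.00291173 -0.62990718] 30.1
35.0 [1.8 0.5 1.2]
32.0 [-2.7  1.3 -5.2]
29.0 [ -6.8   2.1 -11.8]
26.0 [-10.6   2.9 -18.7]
23.0 [-14.    3.6 -25.7]
20.0 [-17.1   4.2 -32.9]
17.0 [-19.8   4.7 -40.3]
14.0 [-22.1   5.1 -47.8]
11.0 [-24.    5.5 -55.4]
8.5 [-25.3   5.8 -61.8]
6.0 [-26.3   6.  -68.2]
4.0 [-26.9   6.1 -73.5]
2.0 [-27.4   6.2 -78.7]
0.0 [-27.6   6.2 -83.9]
```

View pics/s26.png

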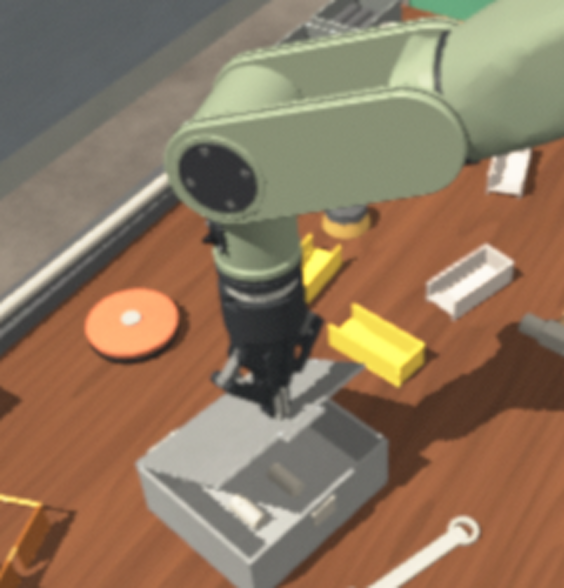

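apply_moves(plan=[{"translation":[-3,1,-5],"spin":0},{"translation":[-5,1.5,-9],"spin":0},{"translation":[-7,2,-13],"spin":0},{"translation":[-9,2.5,-17],"spin":0},{"translation":[-11.5,3,-22],"spin":0},{"translation":[-14,3.5,-27],"spin":0},{"translation":[-16.5,4,-32],"spin":0},{"translation":[-18.5,4.5,-37],"spin":0},{"translation":[-20.5,5,-42],"spin":0},{"translation":[-22,5,-47],"spin":0},{"translation":[-23,5,-51],"spin":0},{"translation":[-24,5.5,-55],"spin":0}])

```text
time: 31.3
tool_pos: [428.4, 246.8, 83.2]
tcp_rot: [0.077, 0.715, -0.058, 0.692]
contact_force: [1.0, -0.4, 1.5]
finger_gap: 0.3
```

```bash
python3 look.py side s27 170 120 340 330; python3 lidplan.py 8 6 4 2 0
```

```text
scale 2.8
tip corner box -62.034504317181465 -0.2706516091520452 108.38106213610116 phi est 12.6055507302255 r 150.66621952845767 [1.2049374  1.06874561 0.24558791] 31.35
8.0 [-0.7  0.4 -7.1]
6.0 [ -1.5   0.6 -12.2]
4.0 [ -2.2   0.7 -17.4]
2.0 [ -2.6   0.8 -22.6]
0.0 [ -2.9   0.8 -27.9]
```

View pics/s27.png

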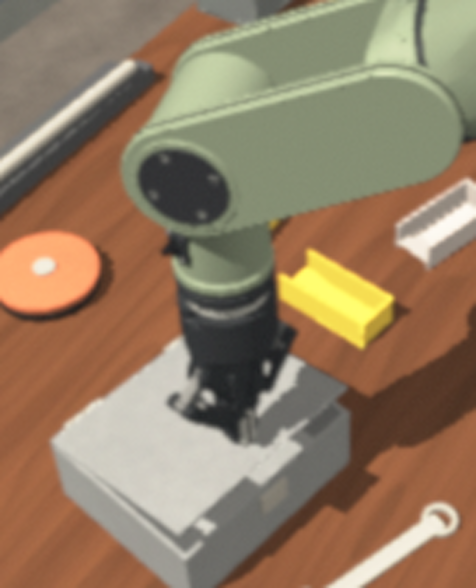

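Now the last ~11°, slowly.

apply_moves(plan=[{"translation":[0,0,-3],"spin":0},{"translation":[-0.5,0,-6],"spin":0},{"translation":[-1,0.3,-9],"spin":0},{"translation":[-1.4,0.5,-11.5],"spin":0},{"translation":[-1.7,0.6,-14],"spin":0},{"translation":[-2,0.7,-16],"spin":0},{"translation":[-2.3,0.7,-18],"spin":0},{"translation":[-2.5,0.8,-20],"spin":0},{"translation":[-2.6,0.8,-21.5],"spin":0},{"translation":[-2.7,0.8,-23],"spin":0}])

```text
time: 32.35
tool_pos: [425.2, 247.4, 59.5]
tcp_rot: [0.077, 0.716, -0.058, 0.692]
contact_force: [1.8, -0.9, 1.5]
finger_gap: 0.4
```

apply_moves(plan=[{"translation":[0,0,-1],"spin":0},{"translation":[0,0,-2],"spin":0},{"translation":[0,0,-3],"spin":0},{"translation":[0,0,-4],"spin":0}])

```text
time: 32.75
tool_pos: [425.3, 247.4, 58.2]
tcp_rot: [0.077, 0.716, -0.058, 0.691]
contact_force: [-8.8, -4.7, 25.7]
finger_gap: -0.1
```

```bash
python3 look.py side s28 170 120 340 330; python3 lidplan.py 2 0
```

```text
scale 2.8
tip corner box -64.62799590351867 0.035007071253351896 84.07838398485234 phi est 3.281255930744934 r 149.87369959367444 [-7.3938175  -4.08958514 20.40797002] 32.8
2.0 [-0.1 -0.   1.7]
0.0 [-0.4  0.  -3.6]
```

View pics/s28.png

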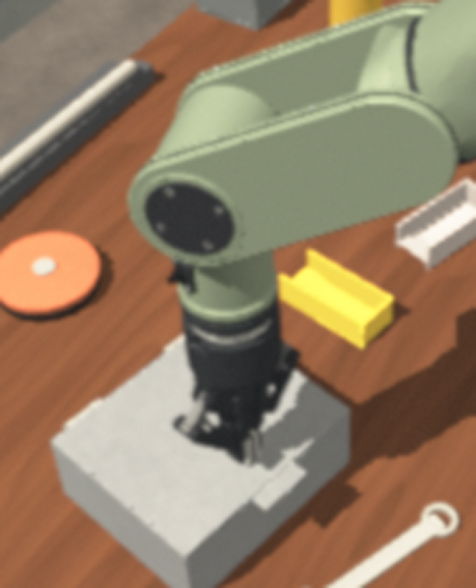

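apply_moves(plan=[{"translation":[0,0,3],"spin":0},{"translation":[0,0,10],"spin":0},{"translation":[0,0,25],"spin":0},{"translation":[0,0,50],"spin":0},{"translation":[0,-10,80],"spin":0},{"translation":[0,-30,110],"spin":0},{"translation":[0,-65,135],"spin":0},{"translation":[0,-105,150],"spin":0},{"translation":[0,-145,150],"spin":0},{"translation":[0,-180,150],"spin":0},{"translation":[0,-200,150],"spin":0},{"translation":[0,-205,150],"spin":0}])

```text
time: 34.0
tool_pos: [425.2, 40.8, 208.2]
tcp_rot: [0.078, 0.716, -0.059, 0.691]
contact_force: [-0.5, 0.2, -0.1]
finger_gap: -0.2
```

```bash
python3 look.py side s29 150 130 360 330;python3 look.py top t29; python3 look.py side s29b
python3 - <<'E'
from h import *
np.set_printoptions(precision=1,suppress=True)
for d in (0,2,4):
    f=np.radians(d)
    P=boxpt([lidpt(f,170,5,100),lidpt(f,170,5,-100),lidpt(f,188,5,25),lidpt(f,188,5,-25)])
    print(d,((proj('side',P)-[150,130])*2.8*1).ravel())
E
```

```text
scale 2.94
scale 1.4
scale 1.4
0 [237.8 526.4 402.8 378.5 319.3 479.7 360.4 442.2]
2 [236.9 522.2 402.7 374.1 318.7 475.  360.  437.4]
4 [235.8 517.8 402.3 369.6 318.  470.1 359.5 432.5]
```

View pics/s29.png

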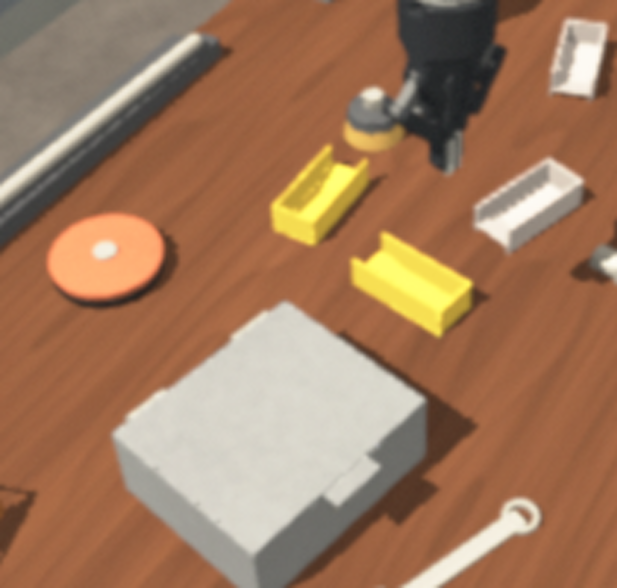

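View pics/t29.png

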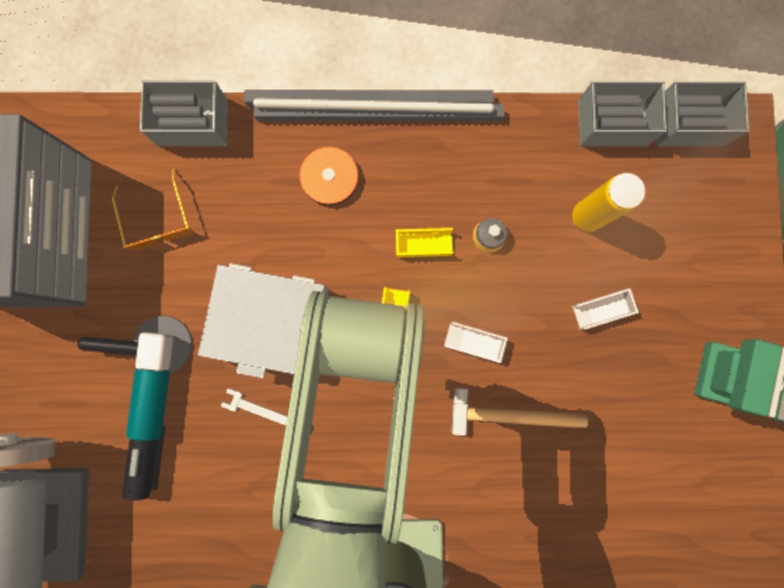

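View pics/s29b.png

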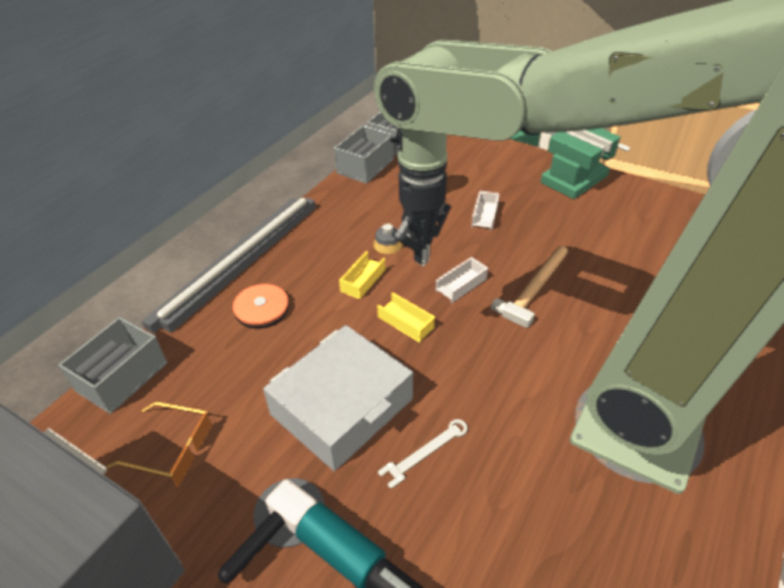

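Run:
```python
from h import *
t=arm.get_image('top')[:,:,::-1];a=cv2.imread('pics/top0.png')
c=[cv2.resize(i[220:270,305:375],None,fx=8,fy=8,interpolation=cv2.INTER_CUBIC) for i in (a,t)]
cv2.imwrite('pics/cmp.png',cv2.resize(np.vstack(c),None,fx=.74,fy=.74))
```

```text
(no output)
```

View pics/cmp.png

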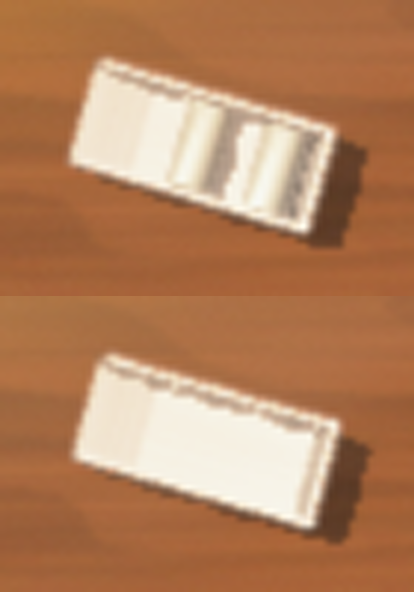

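```bash
python3 -c "
from cell import arm
print(arm.hand_in())"
```

```text
the job is handed in; nothing more can be done
None
```

The job is done and handed in at about 34 s. Both offcuts are in the box, the tray is back where it stood, and the lid is closed.

**How it was done**
- **Tipping:** The moves could only shift the tool and turn it about the vertical. I held the tray lightly, lowered its rear onto the box's side rim and let it swing mouth-down in the grip. The tilt was about 36° by my geometry, not measured. Both offcuts rolled out.
- **Levelling:** I levelled the tray by pressing the front of its underside on the same rim, then set it back on the bench.
- **Lid:** I pushed the lid down along its arc with the closed fingertips, slowing over the last 10°. It then rested on its stop with about 25 N on it.

**Last checks**
- **Offcuts:** They were lying still in the box before the lid closed.
- **Tray:** It stands level, within about 1 pixel (2–3 mm) of its original place in the top view.
- **Lid:** It looks fully closed in the side and top views.
- **Other items:** Nothing else appears moved. The gripper is clear of everything.

**What disagreed**
- **Finger length:** The pictures showed the fingertips about 40 mm farther back than stated. My first grasp therefore closed above the tray without touching it, and I corrected for that afterwards.
- **Levelling force:** The first try peaked at about 31 N before I repositioned for a longer lever.
- **Tool tilt:** Pressing on the rim left the tool about 2° off vertical, which made no visible difference.

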